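Close and latch the pastry case

TASK

Close the pastry case for the party: push its drop-down front flap up until it is fully shut, then slide the blue-handled latch ring along the bent rail, round both corners, until it rests against the red stop so that its tongue hangs in front of the shut flap. Let go and leave the bowl, the mug and the jar where they stand.

Things in the scene. Friction and masses are not known exactly. Their poses are not given: they have to be found in the camera images.
- case: Fixed clear pastry case, wooden base, brass corner posts, 220 deep (x), 280 wide (y). Origin on the table below the middle of its front; x points into the case, y to the side where the rail wraps round, z up. Its upper tier overhangs the front (x -55 to 220, y -170 to 170, z 310 to 346): the front stretch of the rail must be worked with the tool tilted about 40 degrees, coming from the front.
- flap (a joint): Angle (rad) of the clear wood-framed front flap, hinged along its lower edge: 0 = upright and shut, grows as the top tips outward (to the case's -x). It starts 0.45 to 0.85 open. The hinge is stiff: the flap stays where it is left and takes about 2 to 4 N at the top edge to push up; it meets an end stop at 0.
- flap_hinge (a point): Middle of the flap's lower edge, on the case's y centre line; the hinge axis runs along the case's y through here (34 above the table, within 4 of the front plane).
- flap_edge (a point): Middle of the flap's top edge on its outer face, 135 from the hinge. The flap is 262 wide (y -131 to 131), 8 thick. A round brass bar handle 80 long along y, its centre line 35 off the outer face, is centred at y = -78, 95 up from the hinge; the rest of the outer face is plain.
- rail_stop (a point): Front end of the rail, on the wire's centre line, at the face of the red stop disc (34 diameter). The rail is a fixed steel wire 10 in diameter, all at 200 above the table, 30 in front of the case front; from here it runs straight along the case's +y for 149 to rail_bend1.
- rail_bend1 (a point): First bend, on the wire's centre line: the rail turns 30 degrees round the case's corner and goes 55 to rail_bend2.
- rail_bend2 (a point): Second bend: the rail turns a further 30 degrees the same way (now 60 degrees from the front stretch, running back past the side) and goes 105 straight to rail_end. The slider starts somewhere on this side stretch.
- rail_end (a point): Rear end of the rail, at the face of a black keeper disc. The slider cannot leave the rail.
- slider_ring (a point): Centre of the slider's steel ring (36 outer, 24 inner diameter, 14 long), loose on the rail; y = ring axis, along the rail away from the stop; z up; -x faces outward from the case. Hanging freely it is 7 below the wire's centre; touching the red stop, 7 from rail_stop. A steel tongue 40 wide hangs to 79 below it, its rubber pad reaching 17 towards the case. Slider: 190 g, 135 long.
- slider_grip (a point): Centre of the slider's blue round handle, 22 diameter, 56 long. It rises from the ring leaning outward (to the slider's -x) 40 degrees from vertical; this point is 62 from the ring's centre along the handle, that is 40 outward and 47 up. Axes as slider_ring.
- bowl: Bystander: loose white bowl, 110 diameter, 50 high; origin at its underside's centre.
- mug: Bystander: loose blue mug, 80 diameter, 90 high; origin at its underside's centre.
- jar: Bystander: loose amber jar with brass cap, 70 diameter, 100 high; origin at its underside's centre.
There are look-alikes about, which are no part of the job. Of the things that look like the part that bears slider_ring, the middle-sized one is meant.

How it is judged:
By the outcome, as a careful person would: the job done as asked, in the order asked, and still so for the second after the job is handed in, with the robot touching nothing.
It also fails if it takes over 64 s, if anything falls off the work surface, if the arm or the gripper's body presses on something with over 40 N, if the wrist force passes 120 N, or if a joint passes its speed limit or range.

ROBOT

A 6-joint arm with a two-finger parallel gripper is mounted at the origin on the work surface. World frame = base frame: x ahead of the robot, y to its left, z up, the work surface at z = 0. Lengths are in m, angles in degrees, forces in N, time in s.
With the tool pointing down it reaches from about 0.375 to 0.9 m from the base axis. Payload 3.1 kg.
Tool frame: the origin (TCP) lies on the centre line of the jaws, within the pads' length; the fingertips stand 14 mm ahead of it and the grasp point (between the pads) lies 5 mm behind it (bot.tips_ahead is the distance from the TCP to the fingertips, in m); z points along the fingers, y is the line along which they close (so a half turn about z gives the same grasp; the last joint's range is limited). The gripper opens to 87 mm and grips with 3 to 60 N. Pads are 19 mm wide; open, the fingers measure 117 mm over their backs; the gripper's body (75 mm by 190 mm) begins 51 mm behind the grasp point.
Start: joints at [-74.972, 30.224, 82.088, -0, 67.689, -10.227], TCP at [0.267, -0.565, 0.237] pointing down, gripper open.
Joint ranges: [-176.69, 176.69], [-43.24, 126.21], [12.49, 139.97], [-82, 262], [0, 151.66], [-163.58, 163.58]. Speed limits (degrees/s): [159.86, 159.86, 180, 180, 180, 180].

INTERFACE

Orientations are given as a 3x3 rotation matrix whose columns are the frame's x, y, z axes.
In Python, from rig import bot gives the robot as it stands.
- The arm moves only by the tool play_rows, never from a script. Its argument "moves" is a list that holds one entry, the list of rows, each a list of 6 numbers: the shift along the tool's x, y, z in mm, then the turn, a rotation vector about the tool's x, y, z in rad. A call has 1 to 5 rows; each row shifts and turns the commanded pose from where the row before left it, along the tool's axes as they then stand; what a row does not reach is not made up. A row lasts 1/10 s, in which the tool goes at most 50 mm and 8.59 degrees, less where a joint would pass 70% of its speed; a pose out of reach is approached as far as the arm can. A call with a gripper value outside its range is refused whole. "fingers" is the opening, from -1 (shut) to 1 (fully open), set as the call begins (left out, the last holds). The fingers move at their own pace and stop on an object; the grip force is fixed at half the most. Time passes only in rows, so rows that do not move let the fingers close. It gives the time, the measured TCP pose, the force, the opening and the grip force at its end, in the units of the state.
- bot.read_state(): the state, without advancing time (a new reading comes with each control period).
- bot.capture(name): name is "scene" or "top" or "wrist"; returns a dict with "image" (480x640x3 uint8, blue, green, red), "fx", "fy", "cx", "cy" (pixels), "distortion" ([k1, k2, p1, p2, k3] as OpenCV has them; the pictures are not rectified), "R" (3x3) and "t" (3): a world point X has camera coordinates R X + t. Camera axes: x right, y down, z forward; pixel columns grow to the right and rows downward; lengths in m; the calibration is good to about 2 mm. A picture is of the moment at which its call begins. There is no depth.
- bot.hand_in(): hands the job in; it is judged then, once.
Trained networks look in a picture, given as the dict that the camera call returned (one of the last four; its "shot" number tells which), for a name from the list of things; names that differ only in an ending like _2 or _b are one class to them, and where a whole thing is asked for, a point or a joint stands for the part that bears it (a point fixed in the world has none). Each returns a list of dicts, best first, with "confidence" (0 to 1); they miss things now and then, are a little off and sometimes report something else, mostly with a low value. They report only what shows in the picture. A call takes as long as a camera call. They do not tell look-alikes from the thing itself.
- bot.search_frame(picture, query): "centre" ([column, row] in pixels, amid what is visible of it).
- bot.silhouettes(picture, query): "pixels" (480x640 bool, what is visible of it) and "centre" ([column, row] in pixels, amid what is visible of it).
- bot.pinpoint(picture, query): "centre" ([column, row] in pixels: a listed point, or the origin of a listed thing).
The state is a dict: "time_s": time; "joint_positions": joint angles; "qvel": joint speeds; "tau": joint torques, N m; "position": TCP position; "tcp_rot": TCP orientation; "force": force on the tool from outside, world axes, zero at the start; "moment": the same for the moment, N m; "opening": opening from 0.0 (shut) to 1.0 (fully open); "grasp_force": force on a finger pad.
Only numpy, scipy, OpenCV 4.12 (cv2) and the standard library are available. Lean on these libraries where they do the work, as an engineer would, in place of code of your own. Each camera call takes 0.05 s, during which the arm holds its last target. There are 200 camera calls.

## Working session

There is one attempt and no reset: what is moved stays moved. The work goes in short steps, Python scripts to look and compute and a tool call to move; the robot and the scene stay as the last step left them, time stands still between calls to the robot, and variables do not carry over. Pictures are saved under pics/ and viewed, at most 10 in all, crops included, and the job is handed in when it is done.

Besides the shell and the picture viewer there is one more tool, called as name(argument=value, ...) on one line, values as JSON. play_rows: Moves the arm, as the interface text tells. Its arguments: {"type":"object","properties":{"moves":{"type":"array","items":{"type":"array","items":{"type":"array","items":{"type":"number"}}}},"fingers":{"type":"number"}},"required":["moves"]}

```bash
ls; mkdir -p pics
cat > h.py <<'E'
import numpy as np, cv2
from rig import bot
def K(p): return np.array([[p['fx'],0,p['cx']],[0,p['fy'],p['cy']],[0,0,1.]])
def ray(p,uv):
    n=cv2.undistortPoints(np.array([[uv]],float),K(p),np.array(p['distortion'],float))[0,0]
    R=np.array(p['R']);t=np.array(p['t']); o=-R.T@t; d=R.T@np.array([n[0],n[1],1]); return o,d/np.linalg.norm(d)
def atz(p,uv,z):
    o,d=ray(p,uv); return o+d*(z-o[2])/d[2]
def tri(rays):
    A=sum(np.eye(3)-np.outer(d,d) for o,d in rays); b=sum((np.eye(3)-np.outer(d,d))@o for o,d in rays)
    X=np.linalg.solve(A,b); return X,[np.linalg.norm((np.eye(3)-np.outer(d,d))@(X-o)) for o,d in rays]
def proj(p,X):
    R=np.array(p['R']);t=np.array(p['t'])
    return cv2.projectPoints(np.atleast_2d(np.array(X,float)),cv2.Rodrigues(R)[0],t,K(p),np.array(p['distortion'],float))[0][:,0]
E
python3 - <<'E'
from h import *
np.set_printoptions(precision=3,suppress=True)
P={}
for n in ["scene","top","wrist"]:
    p=bot.capture(n);P[n]=p;cv2.imwrite(f'pics/{n}0.png',p['image'])
    print(n,'cam at',-np.array(p['R']).T@p['t'])
    for q in ["case","flap_hinge","flap_edge","rail_stop","rail_bend1","rail_bend2","rail_end","slider_ring","slider_grip","bowl","mug","jar"]:
        print(q,[(np.round(r['centre'],1).tolist(),round(r['confidence'],2)) for r in bot.pinpoint(p,q)[:5]])
s=bot.read_state();print(s['time_s'],s['tcp_rot'],s['force'])
a=np.hstack([P['scene']['image'],P['top']['image']]);
E
```

```text
pics
scene cam at [1.029 0.137 1.615]
case []
flap_hinge []
flap_edge []
rail_stop []
rail_bend1 [([380.0, 244.4], 0.95), ([362.5, 231.8], 0.81)]
rail_bend2 [([380.0, 244.4], 0.95), ([362.5, 231.8], 0.81)]
rail_end [([387.7, 283.5], 0.93), ([384.9, 271.4], 0.21)]
slider_ring [([416.6, 358.2], 0.83), ([417.3, 259.0], 0.72), ([387.1, 271.9], 0.61), ([401.6, 265.5], 0.18)]
slider_grip [([442.5, 374.8], 0.96), ([401.9, 265.8], 0.76), ([433.3, 246.2], 0.45)]
bowl [([228.1, 174.8], 0.76)]
mug [([486.4, 244.3], 0.92)]
jar [([456.4, 305.8], 0.66)]
top cam at [ 0.376 -0.028  1.36 ]
case [([352.2, 259.0], 0.88), ([358.6, 278.6], 0.42)]
flap_hinge []
flap_edge [([360.5, 277.6], 0.62)]
rail_stop []
rail_bend1 [([267.5, 247.6], 0.57)]
rail_bend2 [([267.5, 247.6], 0.57)]
rail_end [([246.3, 207.8], 0.97)]
slider_ring [([253.3, 217.6], 0.76), ([195.2, 176.1], 0.66)]
slider_grip [([230.6, 226.4], 0.96), ([167.8, 170.2], 0.68), ([217.9, 304.4], 0.66)]
bowl [([229.4, 222.3], 0.68), ([494.2, 307.4], 0.61)]
mug [([155.1, 336.5], 0.78)]
jar [([176.5, 246.5], 0.61), ([357.1, 277.5], 0.3)]
wrist cam at [ 0.338 -0.533  0.384]
case []
flap_hinge []
flap_edge []
rail_stop []
rail_bend1 []
rail_bend2 []
rail_end []
slider_ring []
slider_grip []
bowl []
mug []
jar []
1.95 [[ 0.904  0.427  0.   ]
 [ 0.427 -0.904 -0.   ]
 [-0.     0.    -1.   ]] [-0.479  0.363  0.977]
```

View pics/scene0.png

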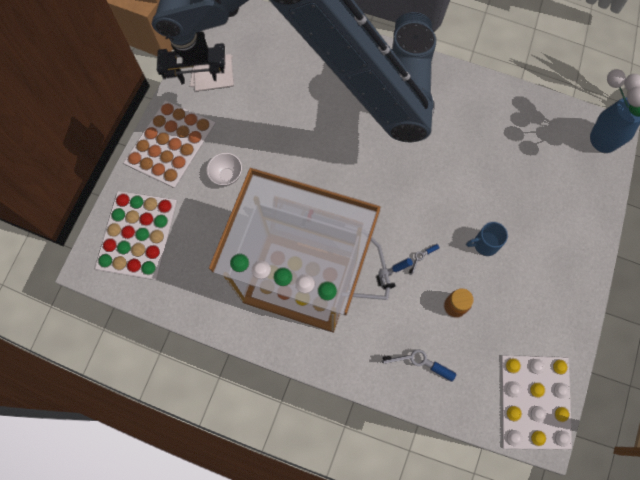

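View pics/top0.png

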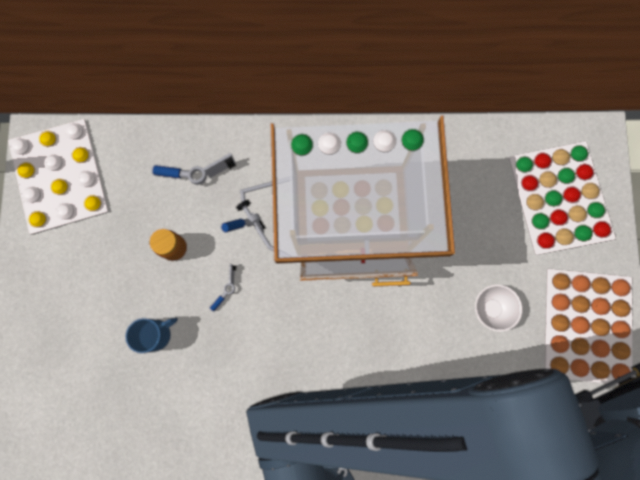

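Scene: case in the middle with its rail on the right (bends near (375,243), slider on the rail near (400,267)). Two look-alikes lie on the table: the large one at (420,360), and a small one at (230,290) in the top view. Top: overhang front edge runs (275,262)–(453,255), flap edge and handle near (390,280), slider handle at (238,224). Next, magnified crops to fit the case pose.

Run:
```python
import cv2,numpy as np
a=cv2.imread('pics/scene0.png');b=cv2.imread('pics/top0.png')
A=cv2.resize(a[160:340,200:450],None,fx=3.2,fy=3.2,interpolation=cv2.INTER_CUBIC)
B=cv2.resize(b[110:300,210:460],None,fx=3.1,fy=3.1,interpolation=cv2.INTER_CUBIC)
cv2.imwrite('pics/a1.png',A);cv2.imwrite('pics/b1.png',B);print(A.shape,B.shape)
```

```text
(576, 800, 3) (589, 775, 3)
```

View pics/a1.png

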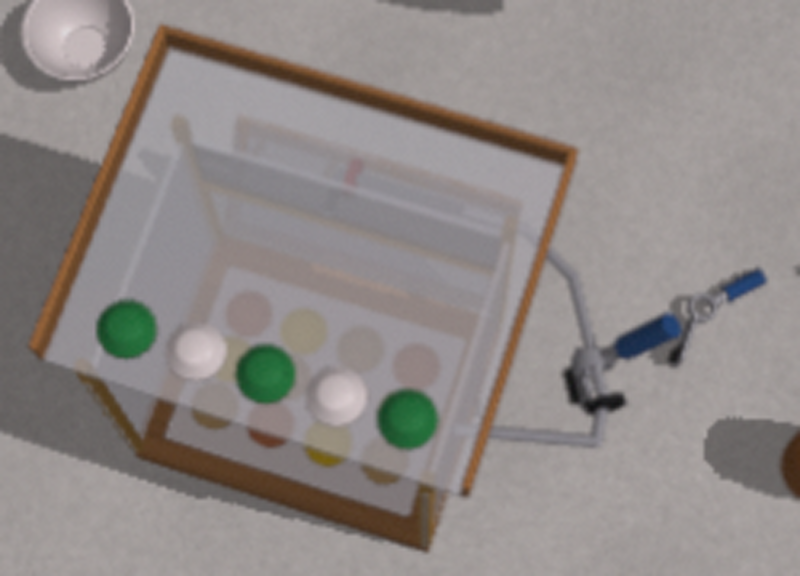

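View pics/b1.png

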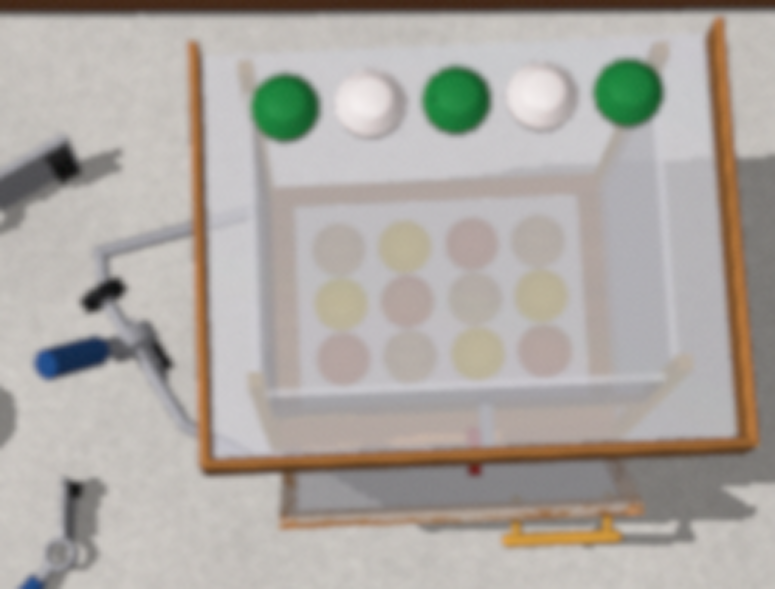

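```bash
cat > fit.py <<'E'
from h import *
from scipy.optimize import least_squares
np.set_printoptions(precision=4,suppress=True)
S=bot.capture('scene');T=bot.capture('top')
s=lambda u,v:(u/3.2+200,v/3.2+160)
t=lambda u,v:(u/3.1+210,v/3.1+110)
def pts(th,ys,f,sl):
    d={}
    for n,x,y in [('f+',-55,170),('f-',-55,-170),('b+',220,170),('b-',220,-170)]: d[n]=(x,y,346)
    d['stop']=(-30,ys,200);d['bend1']=(-30,ys+149,200)
    b2=np.array([-30+27.5,ys+149+47.63,200]);u=np.array([np.sin(np.pi/3),.5,0]);d['bend2']=b2;d['end']=b2+105*u
    r=b2+sl*u+[0,0,-7];d['ring']=r; o=np.array([-.5,np.sin(np.pi/3),0]); d['grip']=r+40*o+[0,0,47]
    sf,cf=np.sin(f),np.cos(f)
    for n,y in [('e+',131),('e-',-131)]: d[n]=(-135*sf,y,34+135*cf)
    for n,y in [('h+',-38),('h-',-118)]: d[n]=(-95*sf-35*cf,y,34+95*cf-35*sf)
    return d
M=[('S','f+',s(577,150)),('S','f-',s(163,27)),('S','b+',s(468,493)),('S','b-',s(33,349)),
('S','bend2',s(573,273)),('S','end',s(602,401)),('S','stop',s(353,172)),('S','grip',s(650,337)),
('T','bend2',t(187,425)),('T','end',t(104,295)),('T','stop',t(475,455)),('T','grip',t(72,357)),
('T','e+',t(283,525)),('T','e-',t(642,512)),('T','h+',t(507,542)),('T','h-',t(619,538)),
('T','f+',t(203,465)),('T','f-',t(755,443))]
P={'S':S,'T':T}
def W(p):
    x,y,th,ys,f,sl=p; c,n=np.cos(th),np.sin(th)
    return {k:np.array([x+(c*v[0]-n*v[1])/1e3,y+(n*v[0]+c*v[1])/1e3,v[2]/1e3]) for k,v in pts(*p[2:]).items()}
def res(p):
    w=W(p); return np.concatenate([proj(P[c],w[k])[0]-uv for c,k,uv in M])
if __name__=='__main__':
    r=least_squares(res,[.6,0,0,0,.6,60],loss='soft_l1',x_scale=[.1,.1,.1,10,.1,10])
    print(r.x,r.cost)
    for (c,k,uv),e in zip(M,res(r.x).reshape(-1,2)): print(c,k,np.round(uv,1),np.round(e,1))
    w=W(r.x)
    for k in w: print(k,w[k],proj(T,w[k])[0])
    for q,z in [('bowl',0),('mug',0),('jar',0)]: 
        for b in bot.pinpoint(T,q)[:2]: print(q,b['confidence'],atz(T,b['centre'],z))
        for b in bot.pinpoint(S,q)[:2]: print(q,b['confidence'],atz(S,b['centre'],z))
    np.save('fit.npy',r.x)
E
python3 fit.py
```

```text
[ 0.573  -0.0971  0.0458 -4.8447  0.5918 72.6821] 26.803317885374305
S f+ [380.3 206.9] [-0.3 -2.1]
S f- [250.9 168.4] [-2.3 -2.3]
S b+ [346.2 314.1] [ 0.  -2.3]
S b- [210.3 269.1] [-2.6 -1.4]
S bend2 [379.1 245.3] [-1.2  0.1]
S end [388.1 285.3] [-0.6 -2. ]
S stop [310.3 213.8] [0.  1.1]
S grip [403.1 265.3] [-1.9 -1.2]
T bend2 [270.3 247.1] [-1.4 -1.2]
T end [243.5 205.2] [0.3 0.9]
T stop [363.2 256.8] [-2.7 -2.4]
T grip [233.2 225.2] [-0.5 -0.8]
T e+ [301.3 279.4] [-1.8  1.2]
T e- [417.1 275.2] [-0.4  0.2]
T h+ [373.5 284.8] [-0.4 -2.5]
T h- [409.7 283.5] [-2.2 -2.7]
T f+ [275.5 260. ] [-2.1  0.7]
T f- [453.5 252.9] [ 0.9 -0.4]
f+ [0.5103 0.0702 0.346 ] [273.3554 260.6706]
f- [ 0.5259 -0.2695  0.346 ] [454.4364 252.5042]
b+ [0.785  0.0828 0.346 ] [269.0811 121.9763]
b- [ 0.8006 -0.2569  0.346 ] [442.4913 113.5673]
stop [ 0.5433 -0.1034  0.2   ] [360.4883 254.377 ]
bend1 [0.5364 0.0455 0.2   ] [291.3792 257.5135]
bend2 [0.5617 0.0943 0.2   ] [268.9353 245.931 ]
end [0.6502 0.1509 0.2   ] [243.8001 206.0884]
ring [0.6229 0.1335 0.193 ] [251.9013 218.909 ]
grip [0.6014 0.1672 0.24  ] [232.6762 224.3284]
e+ [0.4918 0.0303 0.146 ] [299.4483 280.6017]
e- [ 0.5038 -0.2315  0.146 ] [416.665  275.3664]
h+ [ 0.4928 -0.1389  0.0933] [373.1008 282.3827]
h- [ 0.4965 -0.2188  0.0933] [407.5248 280.8665]
bowl 0.85 [ 0.44   -0.4331  0.    ]
bowl 0.71 [0.6424 0.2087 0.    ]
bowl 0.93 [ 0.4431 -0.4354  0.    ]
mug 0.59 [0.3699 0.3967 0.    ]
mug 0.93 [0.3725 0.3934 0.    ]
mug 0.32 [0.4691 0.0259 0.    ]
jar 0.79 [0.5955 0.3577 0.    ]
jar 0.63 [ 0.5116 -0.115   0.    ]
jar 0.6 [0.5843 0.3549 0.    ]
```

```bash
cat > plan.py <<'E'
from h import *
from scipy.spatial.transform import Rotation as Ro
f=np.load('fit.npy'); C=np.array([f[0],f[1],0]); TH=f[2]
def w(x,y,z): # case mm -> world m
    return C+Ro.from_euler('z',TH).apply([x,y,z])/1e3
def ori(tilt,yaw): # tool z tilted 'tilt' deg from down toward case heading yaw (deg); jaws horizontal
    a=np.radians(tilt);b=TH+np.radians(yaw)
    z=np.array([np.cos(b)*np.sin(a),np.sin(b)*np.sin(a),-np.cos(a)]);y=np.array([np.sin(b),-np.cos(b),0])
    return np.column_stack([np.cross(y,z),y,z])
def plan(targets,step=40,ang=7.5,pose=None):
    s=bot.read_state(); p=np.array(s['position']);R=np.array(s['tcp_rot'])
    if pose is not None: p,R=pose
    for q,Q in targets:
        rv=Ro.from_matrix(R.T@Q).as_rotvec(); n=max(1,int(np.ceil(max(np.linalg.norm(q-p)*1e3/step,np.degrees(np.linalg.norm(rv))/ang))))
        out=[]
        for i in range(n):
            r=Ro.from_matrix(R.T@Q).as_rotvec()/(n-i); d=R.T@(q-p)*1e3/(n-i)
            d=np.round(d,0 if step>15 else 1); r=np.round(r,3)
            out.append(d.tolist()+r.tolist()); p=p+R@d/1e3; R=R@Ro.from_rotvec(r).as_matrix()
        print(n,out)
    return p,R
def tcp_from_tip(tip,Q): return tip-Q[:,2]*0.014
E
cat > flap.py <<'E'
from plan import *
import sys
Q=ori(50,0)
def tgt(th,r=115,y=-115,x=9.5):
    c=np.array([-r*np.sin(th),y,34+r*np.cos(th)])-x*np.array([np.cos(np.radians(50)),0,np.sin(np.radians(50))])
    return tcp_from_tip(w(*c),Q),Q
E
python3 - <<'E'
from flap import *
s=bot.read_state()
pre=tcp_from_tip(w(-140,-115,150),Q)
e=plan([(np.array([.33,-.4,.3]),Q),(pre,Q)])
plan([tgt(.72)],pose=e)
print(s['joint_positions'],pre,tgt(.59)[0],tgt(0)[0])
E
```

```text
8 [[16.0, -15.0, -8.0, -0.022, 0.108, 0.046], [16.0, -16.0, -7.0, -0.022, 0.108, 0.046], [16.0, -17.0, -5.0, -0.021, 0.107, 0.046], [16.0, -17.0, -4.0, -0.022, 0.108, 0.046], [15.0, -18.0, -2.0, -0.021, 0.107, 0.046], [14.0, -18.0, -1.0, -0.022, 0.108, 0.047], [14.0, -19.0, -0.0, -0.021, 0.107, 0.046], [13.0, -20.0, 0.0, -0.022, 0.108, 0.047]]
7 [[-6.0, -25.0, 25.0, 0.0, -0.0, -0.0], [-6.0, -25.0, 24.0, 0.0, -0.0, -0.0], [-6.0, -25.0, 25.0, 0.0, -0.0, -0.0], [-6.0, -25.0, 24.0, 0.0, -0.0, -0.0], [-5.0, -25.0, 25.0, 0.0, -0.0, -0.0], [-6.0, -26.0, 24.0, 0.0, -0.0, -0.0], [-5.0, -25.0, 25.0, 0.0, -0.0, -0.0]]
2 [[4.0, -0.0, 34.0, 0.0, -0.0, -0.0], [5.0, -0.0, 34.0, 0.0, -0.0, -0.0]]
[-7.49719798e+01  3.02241033e+01  8.20885982e+01  7.51346960e-04
  6.76919321e+01 -1.02298173e+01] [ 0.42771289 -0.21893252  0.15899903] [ 0.49755149 -0.21572973  0.13127978] [ 0.56146583 -0.21279863  0.1507216 ]
```

play_rows(moves=[[[16,-15,-8,-0.022,0.108,0.046],[16,-16,-7,-0.022,0.108,0.046],[16,-17,-5,-0.022,0.108,0.046],[16,-17,-4,-0.022,0.108,0.046],[15,-18,-2,-0.022,0.108,0.046]]], fingers=-1)

```text
time_s: 2.85
position: [0.3068, -0.4613, 0.2773]
tcp_rot: [[0.831, 0.189, 0.522], [0.184, -0.981, 0.061], [0.524, 0.045, -0.85]]
force: [-1.4, -0.3, -0.6]
opening: 0.63
grasp_force: 0.0
```

play_rows(moves=[[[14,-18,-1,-0.022,0.108,0.046],[14,-19,0,-0.022,0.108,0.046],[13,-20,0,-0.022,0.108,0.046],[-6,-25,25,0,0,0],[-6,-25,25,0,0,0]]])

```text
time_s: 3.35
position: [0.3579, -0.3487, 0.2586]
tcp_rot: [[0.64, 0.043, 0.767], [0.032, -0.999, 0.029], [0.768, 0.006, -0.64]]
force: [0.7, -1.1, -0.7]
opening: 0.173
grasp_force: 0.0
```

play_rows(moves=[[[-6,-25,25,0,0,0],[-6,-25,24,0,0,0],[-5,-25,25,0,0,0],[-6,-25,24,0,0,0],[-5,-25,25,0,0,0]]])

```text
time_s: 3.85
position: [0.4295, -0.2205, 0.1576]
tcp_rot: [[0.64, 0.045, 0.767], [0.033, -0.999, 0.031], [0.768, 0.006, -0.64]]
force: [1.4, -0.2, 0.5]
opening: 0.006
grasp_force: 0.0
```

Run:
```python
from flap import *
s=bot.read_state();print(s['time_s'],s['position'],s['tcp_rot'],Q,s['opening'],s['joint_positions'])
plan([tgt(.7),tgt(.6),tgt(.45)],step=25)
p=bot.capture('wrist');t=bot.capture('top')
cv2.imwrite('pics/w1.png',np.hstack([cv2.resize(p['image'],(400,300)),cv2.resize(t['image'][180:330,250:450],(400,300))]))
```

```text
3.85 [ 0.42950141 -0.22051119  0.15755055] [[ 0.63956114  0.04464788  0.76744258]
 [ 0.03306639 -0.99898577  0.03056205]
 [ 0.76802875  0.00583025 -0.64038883]] [[ 0.64211274  0.04581171  0.76524017]
 [ 0.0294472  -0.99895009  0.0350938 ]
 [ 0.76604444  0.         -0.64278761]] 0.0056833247597840785 [-69.21223947  36.38852295 136.01306663 102.16311516  48.16383335
 -80.7461229 ]
3 [[4.0, -1.0, 22.0, 0.002, -0.001, 0.001], [4.0, -0.0, 22.0, 0.001, -0.001, 0.001], [3.0, -1.0, 22.0, 0.002, -0.001, 0.002]]
1 [[11.0, 0.0, 3.0, -0.0, -0.0, -0.0]]
1 [[17.0, 0.0, 6.0, -0.0, -0.0, -0.0]]
```

View pics/w1.png

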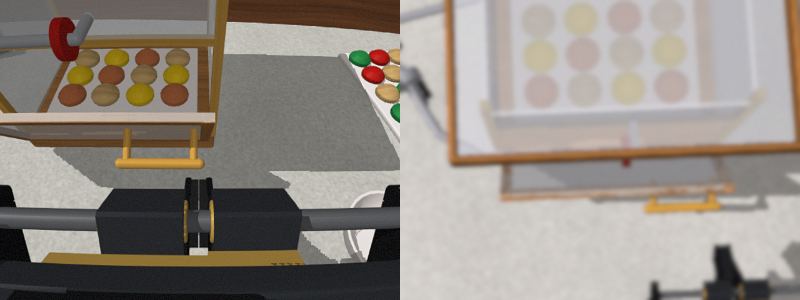

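Wrist view: the red stop, flap edge and handle are seen clearly in front of the closed fingers; nothing has been touched. Checking the model against this view.

Run:
```python
from h import *
import fit
p=bot.capture('wrist');x=np.load('fit.npy');W=fit.W(x)
for k in ['stop','bend1','e+','e-','h+','h-']: print(k,proj(p,W[k])[0])
for q in ['rail_stop','flap_edge','flap_hinge','flap','case']: print(q,[(np.round(r['centre'],1).tolist(),round(r['confidence'],2)) for r in bot.pinpoint(p,q)[:3]])
im=p['image'];
red=(im[...,2]>120)&(im[...,1]<50)&(im[...,0]<50);red[:,:]&=(np.arange(640)<200)
v,u=np.where(red);print('red',u.min(),u.max(),v.min(),v.max())
b=(im[...,2]>190)&(im[...,1]>110)&(im[...,0]<90)&(np.arange(480)[:,None]>245)&(np.arange(480)[:,None]<275);v,u=np.where(b);print('bar',u.min(),u.max(),v.min(),v.max())
```

```text
stop [96.7976 64.0419]
bend1 [-137.1948   84.06  ]
e+ [-97.6125 203.3095]
e- [343.2163 199.8451]
h+ [194.2365 260.4634]
h- [318.6933 260.7999]
rail_stop [([96.5, 67.7], 0.58)]
flap_edge [([106.8, 193.3], 0.81), ([591.0, 397.6], 0.63)]
flap_hinge [([184.4, 214.3], 0.74)]Traceback (most recent call last):
  File "<stdin>", line 5, in <module>
ValueError: it knows: bowl, case, flap_edge, flap_hinge, jar, mug, rail_bend, rail_end, rail_stop, slider_grip, slider_ring
```

Run:
```python
from flap import *
e=plan([tgt(.7)],step=25)
plan([tgt(a) for a in (.6,.5,.4,.3,.2,.1,.05,0,-.04)],step=16,pose=e)
```

```text
3 [[3.0, -1.0, 22.0, 0.002, -0.002, 0.001], [4.0, -1.0, 23.0, 0.002, -0.001, 0.001], [3.0, -2.0, 22.0, 0.002, -0.002, 0.002]]
1 [[12.0, 0.0, 3.0, -0.0, 0.0, 0.0]]
1 [[11.0, 0.0, 4.0, -0.0, 0.0, 0.0]]
1 [[10.0, 0.0, 4.0, -0.0, 0.0, 0.0]]
1 [[10.0, 0.0, 6.0, -0.0, 0.0, 0.0]]
1 [[9.0, 0.0, 7.0, -0.0, 0.0, 0.0]]
1 [[9.0, 0.0, 7.0, -0.0, 0.0, 0.0]]
1 [[4.0, 0.0, 4.0, -0.0, 0.0, 0.0]]
1 [[4.0, 0.0, 5.0, -0.0, 0.0, 0.0]]
1 [[3.0, 0.0, 3.0, -0.0, 0.0, 0.0]]
```

play_rows(moves=[[[3,-1,22,0.002,-0.002,0.001],[4,-1,23,0.002,-0.001,0.001],[3,-2,22,0.002,-0.002,0.002],[12,0,3,0,0,0],[11,0,4,0,0,0]]])

```text
time_s: 4.75
position: [0.5066, -0.214, 0.1354]
tcp_rot: [[0.646, 0.046, 0.762], [0.028, -0.999, 0.037], [0.763, -0.003, -0.646]]
force: [-2.2, -1.4, -4.0]
opening: 0.007
grasp_force: 1.7
```

play_rows(moves=[[[5,0,2,0,0,0],[5,0,2,0,0,0],[5,0,3,0,0,0],[5,0,3,0,0,0],[4,0,4,0,0,0]]])

```text
time_s: 5.25
position: [0.5336, -0.2122, 0.146]
tcp_rot: [[0.642, 0.047, 0.765], [0.027, -0.999, 0.038], [0.766, -0.003, -0.642]]
force: [-2.8, -2.1, 0.7]
opening: 0.004
grasp_force: 1.5
```

Run:
```python
from flap import *
p=bot.capture('wrist');t=bot.capture('top');s=bot.read_state();print(s['position'],s['force'],tgt(.2)[0])
cv2.imwrite('pics/w2.png',np.hstack([cv2.resize(p['image'],(400,300)),cv2.resize(t['image'][180:330,250:450],(400,300))]))
```

```text
[ 0.53409945 -0.21175257  0.14607283] [-0.66398567 -0.18953931  1.09873558] [ 0.53864284 -0.21384529  0.14842926]
```

View pics/w2.png

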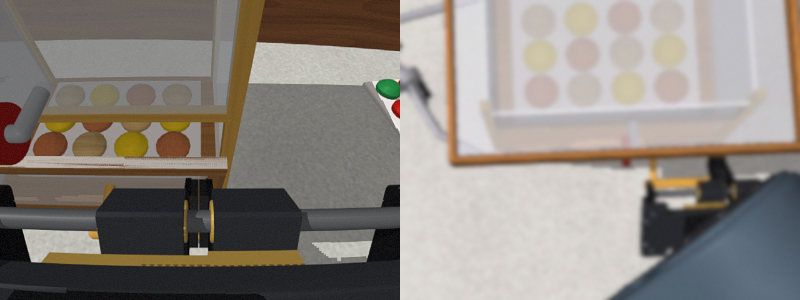

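Flap is partly up with the fingertips behind its top edge (wrist ~(200,165)), and the stop is clear to the left. Continuing.

play_rows(moves=[[[5,0,4,0,0,0],[5,0,4,0,0,0],[4,0,4,0,0,0],[4,0,4,0,0,0],[4,0,4,0,0,0]]])

```text
time_s: 5.85
position: [0.5555, -0.2101, 0.148]
tcp_rot: [[0.654, 0.036, 0.756], [0.019, -0.999, 0.032], [0.756, -0.007, -0.654]]
force: [-78.6, -13.7, 50.5]
opening: 0.007
grasp_force: 40.4
```

play_rows(moves=[[[2,0,2,0,0,0],[2,0,2,0,0,0],[0,0,0,0,0,0]]])

```text
time_s: 6.15
position: [0.5557, -0.21, 0.1482]
tcp_rot: [[0.66, 0.029, 0.751], [0.013, -1.0, 0.027], [0.751, -0.008, -0.66]]
force: [-80.3, -12.7, 47.4]
opening: 0.009
grasp_force: 41.1
```

play_rows(moves=[[[-6,0,-7,0,0,0],[-7,0,-8,0,0,0],[-10,0,-25,0,0,0],[-10,0,-30,0,0,0]]])

```text
time_s: 6.55
position: [0.4938, -0.2131, 0.1696]
tcp_rot: [[0.642, 0.051, 0.765], [0.03, -0.999, 0.041], [0.766, -0.004, -0.643]]
force: [0.6, -0.8, -0.1]
opening: 0.007
grasp_force: 0.0
```

Run:
```python
from flap import *
import fit
p=bot.capture('wrist');s=bot.read_state();print(s['position'],s['force'],s['joint_positions'])
x=np.load('fit.npy');x[4]=0;W=fit.W(x)
for k in ['stop','e+','e-','h+','h-']: print(k,proj(p,W[k])[0])
for q in ['rail_stop','flap_edge','flap_hinge']: print(q,[(np.round(r['centre'],1).tolist(),round(r['confidence'],2)) for r in bot.pinpoint(p,q)[:3]])
cv2.imwrite('pics/w3.png',p['image'])
```

```text
[ 0.4933 -0.2138  0.1699] [-0.0111 -0.3146 -0.8384] [-58.1657  33.3886 128.9411 103.2879  43.5156 -67.0218]
stop [ 72.0434 172.0672]
e+ [-92.7908 177.0162]
e- [351.2286 168.2547]
h+ [186.9738 263.1534]
h- [326.6498 263.0018]
rail_stop [([73.5, 174.7], 0.55)]
flap_edge [([110.1, 183.8], 0.78)]
flap_hinge [([180.6, 286.4], 0.6)]
```

View pics/w3.png

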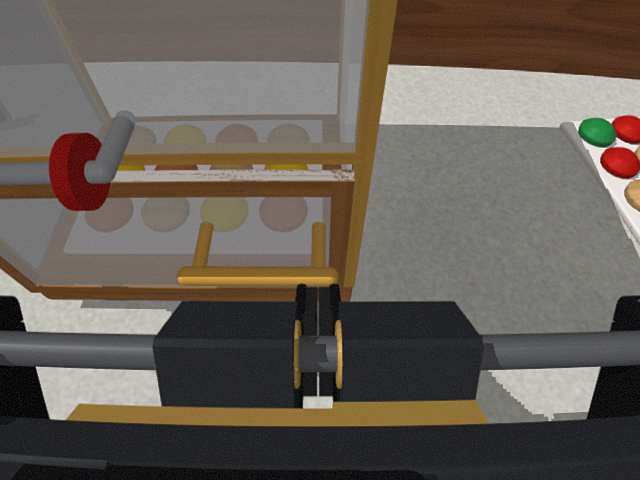

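Run:
```python
from flap import *
p=bot.capture('wrist')
for th in (0,.03,.06):
  for dx in (-4,0):
    sf,cf=np.sin(th),np.cos(th)
    print(th,dx,proj(p,[w(-135*sf+dx,-131,34+135*cf),w(-95*sf-35*cf+dx,-118,34+95*cf-35*sf),w(-95*sf-35*cf+dx,-38,34+95*cf-35*sf)]).round(1).tolist())
print(proj(p,[w(0,-140,34),w(0,-140,310),w(0,-140,20)]))
```

```text
0 -4 [[350.8, 176.7], [325.5, 272.6], [183.5, 272.2]]
0 0 [[350.5, 171.1], [325.5, 266.4], [184.7, 266.1]]
0.03 -4 [[351.2, 182.6], [325.5, 278.0], [183.1, 277.6]]
0.03 0 [[350.8, 176.9], [325.5, 271.7], [184.4, 271.4]]
0.06 -4 [[351.5, 188.8], [325.6, 283.5], [182.8, 283.0]]
0.06 0 [[351.1, 182.9], [325.5, 277.1], [184.1, 276.7]]
[[ 350.75938046  287.17830183]
 [ 415.52436381 -192.61035491]
 [ 349.65201928  294.73285673]]
```

Run:
```python
from flap import *
a=tgt(0,128)[0];ux=w(1,0,0)-w(0,0,0)
plan([(a-ux*14,Q),(a-ux*7,Q),(a-ux*4,Q),(a,Q)],step=20)
print(a-ux*14,a)
```

```text
3 [[10.0, 1.0, 15.0, -0.002, 0.0, -0.0], [10.0, 1.0, 15.0, -0.001, 0.0, -0.0], [10.0, 0.0, 14.0, -0.002, 0.0, -0.0]]
1 [[4.0, 0.0, 6.0, 0.0, 0.0, -0.0]]
1 [[2.0, 0.0, 2.0, 0.0, 0.0, -0.0]]
1 [[3.0, 0.0, 3.0, 0.0, 0.0, -0.0]]
[ 0.54748053 -0.21343999  0.1637216 ] [ 0.56146583 -0.21279863  0.1637216 ]
```

play_rows(moves=[[[10,1,15,-0.002,0,0],[10,1,15,-0.001,0,0],[10,0,14,-0.002,0,0],[0,0,0,0,0,0]]])

```text
time_s: 7.3
position: [0.5489, -0.2124, 0.1642]
tcp_rot: [[0.641, 0.048, 0.766], [0.032, -0.999, 0.036], [0.767, 0.001, -0.642]]
force: [0.2, -1.5, -0.3]
opening: 0.005
grasp_force: 0.0
```

play_rows(moves=[[[2,0,2.4,0,0,0],[2,0,2.4,0,0,0],[0,0,0,0,0,0]]])

```text
time_s: 7.6
position: [0.5525, -0.2126, 0.164]
tcp_rot: [[0.643, 0.044, 0.764], [0.028, -0.999, 0.034], [0.765, -0.001, -0.644]]
force: [-1.1, 0.1, 0.7]
opening: 0.004
grasp_force: 0.0
```

play_rows(moves=[[[1.5,0,1.8,0,0,0],[1.5,0,1.8,0,0,0],[0,0,0,0,0,0]]])

```text
time_s: 7.9
position: [0.5542, -0.2124, 0.1636]
tcp_rot: [[0.647, 0.039, 0.761], [0.024, -0.999, 0.031], [0.762, -0.002, -0.648]]
force: [-18.7, -2.1, 10.5]
opening: 0.004
grasp_force: 9.1
```

play_rows(moves=[[[-8,0,-10,0,0,0],[-10,0,-30,0,0,0],[0,0,-45,0,0,0],[10,0,-45,0,0,0],[10,0,-45,0,0,0]]])

```text
time_s: 8.4
position: [0.4231, -0.2181, 0.2785]
tcp_rot: [[0.645, 0.043, 0.763], [0.025, -0.999, 0.035], [0.764, -0.004, -0.645]]
force: [0.8, -2.0, 0.7]
opening: 0.001
grasp_force: 0.0
```

```bash
cat > kin.py <<'E'
from plan import *
from scipy.optimize import least_squares
D=[([-74.972,30.2241,82.0886,0,67.6919,-10.2298],[.267,-.565,.237]),
([-69.21223947,36.38852295,136.01306663,102.16311516,48.16383335,-80.7461229],[.42950141,-.22051119,.15755055]),
([-58.1657,33.3886,128.9411,103.2879,43.5156,-67.0218],[.4933,-.2138,.1699])]
s=bot.read_state();D.append((list(s['joint_positions']),list(s['position'])))
def rot(q): q=np.radians(q);return (Ro.from_euler('z',q[0])*Ro.from_euler('y',q[1]+q[2])*Ro.from_euler('z',q[3])*Ro.from_euler('y',q[4])*Ro.from_euler('z',q[5])).as_matrix()
def fk(q,g):
    a1,d1,L2,e,L3,lt=g; r=np.radians(q); c=lambda a:np.array([np.sin(a),0,np.cos(a)])
    s_=r[1]+r[2]
    p=np.array([a1,0,d1])+L2*c(r[1])+L3*c(s_)+e*np.array([np.cos(s_),0,-np.sin(s_)])
    R=rot(q);return Ro.from_euler('z',r[0]).apply(p)+R[:,2]*lt,R
fg=lambda g:np.concatenate([fk(q,g)[0]-p for q,p in D]+[(g-np.array([.05,.4,.4,0,.4,.25]))*1e-4])
G=least_squares(fg,[.05,.4,.4,0,.4,.25]).x
LO=np.array([-176.69,-43.24,12.49,-82,0,-163.58]);HI=np.array([176.69,126.21,139.97,262,151.66,163.58])
def ik(p,Q,n=30,seed=0):
    best=None;rng=np.random.default_rng(seed)
    def f(q):
        x,R=fk(q,G);return np.concatenate([(x-p)*10,Ro.from_matrix(R.T@Q).as_rotvec()])
    sols=[]
    for i in range(n):
        r=least_squares(f,rng.uniform(LO,HI),bounds=(LO,HI),max_nfev=60)
        if r.cost<1e-5 and not any(np.abs(r.x-s).max()<2 for s in sols): sols.append(r.x)
    return sols
E
python3 - <<'E'
from kin import *
np.set_printoptions(precision=3,suppress=True)
s=bot.read_state();print(s['position'],s['joint_positions']);print(rot(s['joint_positions'])-np.array(s['tcp_rot']))
print(G,fg(G))
import fit
W=fit.W(f);print(W['grip'],W['ring'])
def gpose(case_xyz,yaw,back=0,flip=False):
    Q=ori(40,yaw)
    if flip: Q=Q@np.diag([-1,-1,1])
    return w(*case_xyz)+Q[:,2]*(.005-back),Q
P=fit.pts(*f[2:])
print('now flip F/T')
for nm,g,yaw in [('side',P['grip'],-60),('b2',np.array(P['bend2'])+[-.5*40,.866*40,43],-60),('b1',np.array(P['bend1'])+[-40,0,43],0),('stop',np.array(P['stop'])+[-40,7,43],0)]:
    for fl in (0,1): 
        for S in ik(*gpose(g,yaw,0,fl)): print(nm,fl,S)
E
```

```text
[ 0.423 -0.218  0.279] [-70.107  13.235 129.201  73.683  49.491 -39.753]
[[-0.688  0.602 -0.   ]
 [ 0.974  1.024 -0.   ]
 [-0.76   0.768 -0.   ]]
[-0.085  0.416  0.614  0.107  0.464  0.444] [-0.108 -0.026 -0.009 -0.006  0.015 -0.005 -0.    -0.017 -0.001  0.002
 -0.004  0.016 -0.     0.     0.     0.     0.     0.   ]
[0.6014 0.1672 0.24  ] [0.6229 0.1335 0.193 ]
now flip F/T
side 0 [ 42.0229  35.4892  87.0501 -42.0836  71.1216 -61.5212]
side 1 [ 42.0229  35.4892  87.0501 -42.0836  71.1216 118.4788]
b2 0 [ 43.2982  30.6382  96.4468 -42.7687  68.4717 -57.43  ]
b2 1 [ 43.2982  30.6382  96.4468 -42.7687  68.4717 122.57  ]
b1 0 [  8.1465  11.1483 133.183  220.2298   5.4945 -35.8652]
b1 1 [  8.1465  11.1483 133.183  220.2298   5.4945 144.1348]
stop 0 [-26.6822  13.1013 129.8939  87.5519  18.3569  69.3102]
stop 1 [ -26.6822   13.1013  129.8939   87.5519   18.3569 -110.6898]
```

```bash
python3 - <<'E'
t=open('kin.py').read()
t=t.replace("a1,d1,L2,e,L3,lt=g","a1,d1,L2,e,L3,lt,b=g").replace("p=np.array([a1,0,d1])","p=np.array([a1,b,d1])").replace("[.05,.4,.4,0,.4,.25]","[.05,.4,.4,0,.4,.25,.1]")
t=t.replace("r[0]).apply(p)+R[:,2]*lt,R","r[0]).apply(p)+R[:,2]*lt,R@OFF").replace("def rot(q)","OFF=np.eye(3)\ndef rot(q)")
t=t.replace("LO=np","OFF=rot(s['joint_positions']).T@np.array(s['tcp_rot'])\nLO=np")
open('kin.py','w').write(t)
E
cat > gp.py <<'E'
from kin import *
import fit
np.set_printoptions(precision=3,suppress=True)
def gpose(c,yaw,back=0,flip=False,tilt=40):
    Q=ori(tilt,yaw)
    if flip: Q=Q@np.diag([-1,-1,1])
    return w(*c)+Q[:,2]*(.005-back),Q
P=fit.pts(*f[2:])
E
python3 - <<'E'
from gp import *
print(G,fg(G)[:12],OFF)
for nm,g,yaw in [('side',P['grip'],-60),('b2',np.array(P['bend2'])+[-.5*40,.866*40,43],-60),('b1',np.array(P['bend1'])+[-40,0,43],0),('stop',np.array(P['stop'])+[-40,7,43],0)]:
    for fl in (0,1): 
        for S in ik(*gpose(g,yaw,0,fl)): print(nm,fl,S)
E
```

```text
[-0.     0.274  0.588  0.114  0.392  0.291  0.111] [ 0.  0. -0. -0. -0. -0. -0.  0.  0.  0. -0.  0.] [[ 0. -1.  0.]
 [ 1.  0.  0.]
 [-0.  0.  1.]]
side 1 [ 21.902  32.906  90.021 -47.537  58.882  15.568]
b2 0 [  20.392   27.85   100.347  -50.503   54.497 -160.636]
b2 1 [ 20.392  27.85  100.347 -50.503  54.497  19.364]
b1 0 [-14.293  14.601 128.171  97.973  10.888 -21.234]
b1 1 [-14.293  14.601 128.171  97.973  10.888 158.766]
stop 0 [-37.777  15.995 125.345  76.984  25.316 -18.76 ]
stop 1 [-37.777  15.995 125.345  76.984  25.316 161.24 ]
```

```bash
cat >> gp.py <<'E'
def track(q,p,Q):
    h=lambda q:np.concatenate([(fk(q,G)[0]-p)*10,Ro.from_matrix(fk(q,G)[1].T@Q).as_rotvec()])
    r=least_squares(h,q,max_nfev=40);return r.x,r.cost
def along(s):  # s mm from the stop; case xy of wire and slider yaw (smoothed at bends)
    ys=f[3];b1=np.array([-30,ys+149.]);b2=b1+[27.5,47.63]
    sm=12
    yaw=np.interp(s,[149-sm,149+sm,204-sm,204+sm],[0,-30,-30,-60])
    if s<149: c=np.array([-30,ys+s])
    elif s<204: c=b1+(s-149)*np.array([.5,.866])
    else: c=b2+(s-204)*np.array([.866,.5])
    return c,yaw
def grip(s,tilt=40,back=0,flip=0,up=-3,off=0): # off mm along handle beyond grip point
    c,yaw=along(s);b=np.radians(yaw);o=-np.array([np.cos(b),np.sin(b)]);k=(62+off)/62
    return gpose([*(c+o*40*k),200+up+47*k],yaw,back,flip,tilt)
E
python3 - <<'E'
from gp import *
for tilt in (25,40,50):
  for s in (276,220,190,176,163,130,70,7):
    g=grip(s,tilt); S=ik(*g,n=14)
    print(tilt,s,np.round(S,0).tolist())
E
```

```text
25 276 []
25 220 []
25 190 [[6.0, 18.0, 109.0, -25.0, 34.0, 142.0]]
25 176 [[4.0, 18.0, 110.0, -24.0, 33.0, 140.0]]
25 163 [[3.0, 17.0, 112.0, -24.0, 32.0, 139.0]]
25 130 [[-14.0, 14.0, 117.0, 16.0, 26.0, 60.0]]
25 70 [[-23.0, 14.0, 117.0, 23.0, 28.0, 46.0]]
25 7 [[-32.0, 15.0, 115.0, 27.0, 32.0, 35.0]]
40 276 []
40 220 [[21.0, 29.0, 98.0, -50.0, 56.0, -162.0]]
40 190 []
40 176 []
40 163 []
40 130 [[-18.0, 14.0, 128.0, 93.0, 13.0, -19.0]]
40 70 [[-28.0, 15.0, 127.0, 84.0, 19.0, -19.0]]
40 7 [[-38.0, 16.0, 125.0, 77.0, 25.0, -18.0]]
50 276 [[25.0, 35.0, 91.0, -59.0, 62.0, -154.0]]
50 220 [[25.0, 32.0, 99.0, -62.0, 60.0, -149.0]]
50 190 [[15.0, 23.0, 121.0, 260.0, 32.0, -138.0]]
50 176 [[13.0, 23.0, 123.0, 256.0, 31.0, -135.0]]
50 163 [[11.0, 22.0, 125.0, 253.0, 30.0, -133.0]]
50 130 [[-21.0, 19.0, 136.0, 140.0, 28.0, -69.0]]
50 70 [[-32.0, 19.0, 135.0, 123.0, 31.0, -61.0]]
50 7 [[-42.0, 20.0, 132.0, 108.0, 35.0, -54.0]]
```

```bash
cat >> gp.py <<'E'
def sim(targets,q=None,step=40,ang=7.5,pose=None,show=True):
    s=bot.read_state(); p=np.array(s['position']);R=np.array(s['tcp_rot']);q=np.array(s['joint_positions']) if q is None else q
    if pose is not None: p,R=pose
    for t,Q in targets:
        rv=Ro.from_matrix(R.T@Q).as_rotvec(); n=max(1,int(np.ceil(max(np.linalg.norm(t-p)*1e3/step,np.degrees(np.linalg.norm(rv))/ang))))
        out=[];mx=0
        for i in range(n):
            r=np.round(Ro.from_matrix(R.T@Q).as_rotvec()/(n-i),3); d=np.round(R.T@(t-p)*1e3/(n-i),0 if step>15 else 1)
            out.append(d.tolist()+r.tolist()); p=p+R@d/1e3; R=R@Ro.from_rotvec(r).as_matrix()
            q1,c=track(q,p,R); mx=max(mx,np.abs(q1-q).max());q=q1
        print(n,'q',q.round(0),'cost %.0e maxstep %.1f'%(c,mx), 'OUT' if (q<LO).any() or (q>HI).any() else '')
        if show: print(str(out).replace('.0,',',').replace('.0]',']'))
    return q,(p,R)
E
python3 - <<'E'
from gp import *
for tilt in (30,33,36):
    print(tilt)
    down=np.array([.42,-.05,.40]);D1=ori(0,-50)@np.diag([-1,-1,1])
    q,e=sim([(np.array([.42,-.15,.36]),ori(10,0)),(down,ori(0,0)),(np.array([.45,.1,.42]),ori(0,40)),(np.array([.47,.2,.42]),ori(0,130)),(grip(276,tilt,.09,1)),(grip(276,tilt,0,1))],show=tilt==33)
    sim([grip(s,tilt,0,1) for s in (230,204,180,149,120,70,7)],q=q,pose=e,step=15,show=False)
E
```

```text
30
6 q [-39.   4. 102.   7.  67.  46.] cost 2e-15 maxstep 18.5 
3 q [-22.   4.  95.   0.  82.  65.] cost 1e-19 maxstep 6.8 
6 q [-1.  7. 88. -0. 85. 46.] cost 8e-23 maxstep 3.6 
12 q [ 10.  11.  83.  -0.  86. -32.] cost 3e-15 maxstep 6.7 
5 q [ 22.  25.  84. -32.  68.   1.] cost 1e-18 maxstep 7.8 
3 q [ 18.  31.  88. -35.  58.   3.] cost 1e-24 maxstep 3.5 
4 q [ 17.  27.  95. -36.  55.   5.] cost 8e-15 maxstep 1.7 
3 q [ 14.  22. 105. -38.  42.  -7.] cost 1e-21 maxstep 4.4 
3 q [  7.  18. 113. -36.  28. -27.] cost 1e-17 maxstep 7.9 
3 q [ -4.  14. 119. -14.  17. -70.] cost 9e-25 maxstep 18.6 
3 q [ -17.   13.  121.   30.   20. -136.] cost 8e-25 maxstep 23.3 
4 q [ -25.   14.  120.   36.   23. -148.] cost 8e-24 maxstep 3.5 
5 q [ -34.   15.  118.   40.   28. -159.] cost 7e-26 maxstep 2.5 
33
6 q [-39.   4. 102.   7.  67.  46.] cost 2e-15 maxstep 18.5 
[[10, -11, -9, -0, -0.116, -0], [9, -11, -10, -0.001, -0.116, -0], [8, -12, -11, -0.001, -0.116, -0.001], [7, -11, -12, -0, -0.116, -0.001], [5, -12, -13, -0, -0.116, -0], [3, -11, -14, -0.001, -0.116, -0.001]]
3 q [-22.   4.  95.   0.  
[... 1658 characters left out ...]
-19 maxstep 6.8 
6 q [-1.  7. 88. -0. 85. 46.] cost 8e-23 maxstep 3.6 
12 q [ 10.  11.  83.  -0.  86. -32.] cost 3e-15 maxstep 6.7 
5 q [ 25.  27.  85. -39.  68.   8.] cost 1e-17 maxstep 9.0 
3 q [ 20.  32.  89. -42.  58.  10.] cost 1e-24 maxstep 3.4 
4 q [ 19.  28.  96. -44.  55.  13.] cost 5e-15 maxstep 1.7 
3 q [ 16.  23. 107. -50.  41.   5.] cost 3e-21 maxstep 4.9 
3 q [  9.  19. 116. -55.  25.  -8.] cost 6e-19 maxstep 5.5 
3 q [ -4.  15. 123. -39.   8. -44.] cost 5e-20 maxstep 20.4 
3 q [ -19.   14.  125.   60.   14. -167.] cost 6e-18 maxstep 53.5 OUT
4 q [ -27.   14.  125.   62.   19. -175.] cost 1e-24 maxstep 2.6 OUT
5 q [ -36.   15.  122.   61.   25. -181.] cost 1e-25 maxstep 2.0 OUT
```

play_rows(moves=[[[6,-7,-5,0,-0.07,0],[6,-7,-6,0,-0.07,0],[5,-7,-6,0,-0.07,0],[5,-7,-7,0,-0.07,0],[4,-7,-7,0,-0.07,0]]], fingers=1)

```text
time_s: 9.3
position: [0.4222, -0.1823, 0.318]
tcp_rot: [[0.869, 0.045, 0.493], [0.038, -0.999, 0.025], [0.494, -0.003, -0.869]]
force: [0.5, 0.4, -0.6]
opening: 0.375
grasp_force: 0.0
```

play_rows(moves=[[[4,-7,-7,0,-0.07,0],[3,-7,-8,0,-0.07,0],[3,-7,-8,0,-0.07,0],[3,-7,-8,0,-0.07,0],[2,-7,-8,0,-0.07,0]]])

```text
time_s: 9.8
position: [0.4203, -0.1472, 0.3597]
tcp_rot: [[0.985, 0.046, 0.165], [0.045, -0.999, 0.011], [0.165, -0.003, -0.986]]
force: [0.5, -0.6, -0.2]
opening: 0.832
grasp_force: 0.0
```

play_rows(moves=[[[4,-33,-13,0,-0.058,0],[3,-34,-13,0,-0.058,0],[3,-33,-13,0,-0.058,0],[6,-25,-3,0,0,-0.116],[9,-24,-3,0,0,-0.116]]])

```text
time_s: 10.3
position: [0.4316, 0.0044, 0.4053]
tcp_rot: [[0.96, 0.28, -0.007], [0.28, -0.96, 0.002], [-0.006, -0.004, -1.0]]
force: [0.6, -0.0, -0.0]
opening: 1.003
grasp_force: 0.0
```

play_rows(moves=[[[12,-23,-4,0,0,-0.116],[14,-21,-3,0,0,-0.117],[16,-19,-4,0,0,-0.116],[19,-17,-3,0,0,-0.117],[7,-5,0,0,0,-0.131]]])

```text
time_s: 10.8
position: [0.4535, 0.1129, 0.419]
tcp_rot: [[0.635, 0.773, -0.007], [0.773, -0.635, 0.002], [-0.003, -0.007, -1.0]]
force: [-0.5, -0.6, 0.4]
opening: 1.002
grasp_force: 0.0
```

play_rows(moves=[[[7,-4,0,0,0,-0.131],[8,-3,0,0,0,-0.131],[8,-2,0,0,0,-0.131],[9,-1,0,0,0,-0.131],[9,0,0,0,0,-0.131]]])

```text
time_s: 11.3
position: [0.4611, 0.1535, 0.4184]
tcp_rot: [[0.035, 0.999, -0.008], [0.999, -0.035, 0.001], [0.001, -0.008, -1.0]]
force: [0.2, -0.4, 0.3]
opening: 1.002
grasp_force: 0.0
```

play_rows(moves=[[[8,1,0,0,0,-0.131],[8,2,0,0,0,-0.131],[8,4,0,0,0,-0.131],[7,4,0,0,0,-0.131],[7,6,0,0,0,-0.13]]])

```text
time_s: 11.8
position: [0.4692, 0.1952, 0.4183]
tcp_rot: [[-0.58, 0.814, -0.008], [0.814, 0.58, 0.0], [0.005, -0.007, -1.0]]
force: [1.0, 0.7, -0.2]
opening: 1.001
grasp_force: 0.0
```

Run:
```python
from gp import *
s=bot.read_state();print(s['time_s'],s['position'],s['joint_positions'],s['opening'])
sim([grip(276,30,.08,1,off=4)])
```

```text
11.9 [0.469 0.195 0.418] [  9.928  11.303  82.655   0.106  86.466 -25.276] 1.0016127799793868
5 q [ 22.  26.  84. -32.  68.   1.] cost 3e-19 maxstep 7.1 
[[-12, 19, 21, 0.001, -0.106, 0.009], [-9, 19, 22, 0.001, -0.106, 0.009], [-7, 19, 23, 0.001, -0.105, 0.009], [-4, 19, 24, 0.001, -0.106, 0.009], [-2, 18, 24, 0.002, -0.105, 0.009]]
```

play_rows(moves=[[[-12,19,21,0.001,-0.106,0.009],[-9,19,22,0.001,-0.106,0.009],[-7,19,23,0.001,-0.105,0.009],[-4,19,24,0.001,-0.106,0.009],[-2,18,24,0.002,-0.105,0.009]]])

```text
time_s: 12.4
position: [0.58, 0.199, 0.3131]
tcp_rot: [[-0.461, 0.844, 0.273], [0.73, 0.536, -0.425], [-0.505, 0.004, -0.863]]
force: [0.3, 0.1, -0.3]
opening: 0.996
grasp_force: 0.0
```

Run:
```python
from gp import *
p=bot.capture('wrist');T=bot.capture('top');S=bot.capture('scene');s=bot.read_state();print(s['position'],s['force'])
W=fit.W(f)
for n,c in (('wrist',p),('top',T),('scene',S)):
  for k in ['bend1','bend2','end','ring','grip','f+']: print(n,k,proj(c,W[k])[0])
  for q in ['rail_stop','rail_bend1','rail_end','slider_ring','slider_grip']: print(q,[(np.round(r['centre'],1).tolist(),round(r['confidence'],2)) for r in bot.pinpoint(c,q)[:4]])
cv2.imwrite('pics/w4.png',p['image'])
```

```text
[0.579 0.198 0.315] [-0.311 -0.176  0.817]
wrist bend1 [172.857 276.799]
wrist bend2 [225.805 254.305]
wrist end [367.105 254.955]
wrist ring [323.445 247.819]
wrist grip [324.174 260.393]
wrist f+ [ 69.361 458.722]
rail_stop []
rail_bend1 [([224.8, 258.1], 0.81)]
rail_end [([365.7, 255.3], 0.82)]
slider_ring [([323.1, 248.3], 0.76), ([545.2, 80.1], 0.62)]
slider_grip [([621.9, 16.8], 0.93), ([321.9, 262.5], 0.83)]
top bend1 [291.379 257.514]
top bend2 [268.935 245.931]
top end [243.8   206.088]
top ring [251.901 218.909]
top grip [232.676 224.328]
top f+ [273.355 260.671]
rail_stop [([231.5, 224.0], 0.57)]
rail_bend1 [([267.3, 247.4], 0.69)]
rail_end [([245.7, 205.2], 0.91)]
slider_ring [([255.1, 217.8], 0.85), ([199.6, 176.4], 0.77), ([227.7, 286.5], 0.58)]
slider_grip [([234.1, 225.0], 0.9), ([165.7, 168.0], 0.86), ([218.4, 303.8], 0.74)]
scene bend1 [363.598 230.838]
scene bend2 [377.908 245.449]
scene end [387.523 283.354]
scene ring [384.289 272.225]
scene grip [401.224 264.136]
scene f+ [380.019 204.76 ]
rail_stop []
rail_bend1 [([378.9, 245.9], 0.81), ([361.2, 227.2], 0.59)]
rail_end [([386.9, 284.6], 0.79)]
slider_ring [([387.2, 272.6], 0.7), ([419.7, 259.9], 0.67), ([418.5, 357.1], 0.55)]
slider_grip [([401.1, 265.5], 0.83), ([444.8, 371.4], 0.78), ([434.1, 249.0], 0.44)]
```

View pics/w4.png

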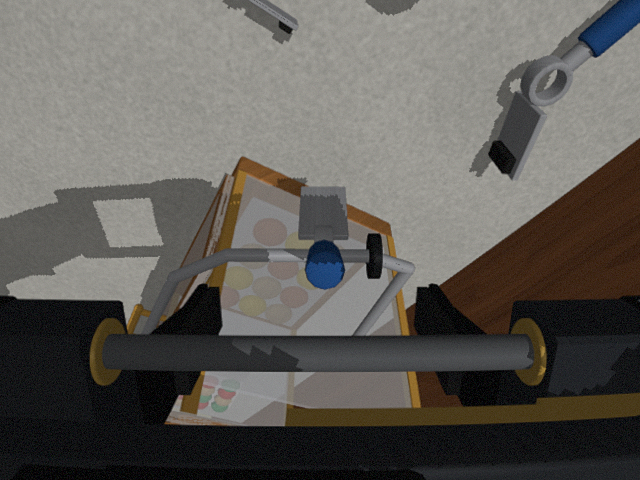

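Wrist view: the blue handle end-on at (324,265) lies centred between the open jaws; rail bends at (225,256)/(172,277) and the keeper at (372,255) match the model within 3 px. Advance and grasp.

Run:
```python
from gp import *
sim([grip(276,30,.03,1,off=4),grip(276,30,0,1,off=4)],step=30)
```

```text
2 q [ 20.  28.  87. -34.  62.   2.] cost 3e-25 maxstep 3.0 
[[2, 0, 26, 0.001, 0.001, -0.002], [1, 1, 25, 0.001, 0.001, -0.002]]
2 q [ 18.  30.  88. -35.  59.   3.] cost 1e-26 maxstep 1.7 
[[0, -0, 15, -0, 0, -0], [1, -0, 15, -0, 0, -0]]
```

play_rows(moves=[[[2,0,26,0.001,0.001,-0.002],[1,1,25,0.001,0.001,-0.002],[0,0,15,0,0,0],[1,0,15,0,0,0]]])

```text
time_s: 13.9
position: [0.6008, 0.1671, 0.2422]
tcp_rot: [[-0.466, 0.843, 0.27], [0.729, 0.539, -0.422], [-0.501, 0.0, -0.866]]
force: [-0.4, 0.2, -0.0]
opening: 1.003
grasp_force: 0.0
```

play_rows(moves=[[[0,0,0,0,0,0],[0,0,0,0,0,0],[0,0,0,0,0,0],[0,0,0,0,0,0],[0,0,0,0,0,0]]], fingers=-1)

```text
time_s: 14.4
position: [0.6007, 0.1679, 0.2438]
tcp_rot: [[-0.466, 0.842, 0.271], [0.729, 0.539, -0.421], [-0.501, 0.002, -0.866]]
force: [-0.3, 0.2, -0.8]
opening: 0.631
grasp_force: 0.0
```

play_rows(moves=[[[0,0,0,0,0,0],[0,0,0,0,0,0],[0,0,0,0,0,0],[0,0,0,0,0,0],[0,0,0,0,0,0]]])

```text
time_s: 14.9
position: [0.6006, 0.1675, 0.243]
tcp_rot: [[-0.466, 0.842, 0.27], [0.729, 0.539, -0.421], [-0.5, 0.0, -0.866]]
force: [-0.1, 0.1, -0.2]
opening: 0.242
grasp_force: 29.9
```

Run:
```python
from gp import *
s=bot.read_state();print(s['time_s'],s['position'],s['force'],s['moment'],s['opening'],s['grasp_force'])
p=bot.capture('wrist');cv2.imwrite('pics/w5.png',p['image'][150:420,120:520])
T=bot.capture('top');S=bot.capture('scene')
for c in (T,S):
  for q in ['slider_ring','slider_grip']: print(q,[(np.round(r['centre'],1).tolist(),round(r['confidence'],2)) for r in bot.pinpoint(c,q)[:3]])
```

```text
15.0 [0.601 0.168 0.243] [ 0.133  0.391 -0.296] [0.34  0.002 0.065] 0.24487302508211795 29.926391697954386
slider_ring [([197.6, 177.1], 0.9), ([226.3, 288.0], 0.83), ([255.2, 219.2], 0.73)]
slider_grip [([164.6, 169.7], 0.62), ([234.7, 227.4], 0.54), ([220.5, 300.6], 0.54)]
slider_ring [([386.7, 270.6], 0.85), ([418.8, 360.4], 0.59)]
slider_grip [([439.7, 371.7], 0.78)]
```

View pics/w5.png

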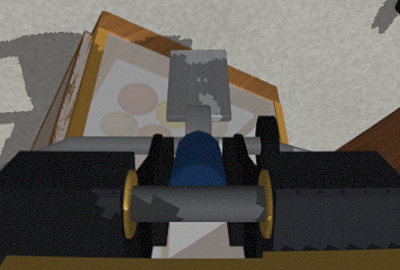

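Blue handle is between the pads (crop (200,160)), tongue hanging beyond it; grip 30 N. Lifting slightly and sliding along the side stretch.

```bash
cat >> gp.py <<'E'
def go(ss,up=2,tilt=30,q=None,pose=None,dyaw=0,sh=(0,0,0)):
    s=bot.read_state(); p=np.array(s['position']);R=np.array(s['tcp_rot']);q=np.array(s['joint_positions'])
    if pose is not None: p,R=pose
    out=[]
    for k in ss:
        t,Q=grip(k,tilt,0,1,up=up,off=4); t=t+Ro.from_euler('z',TH).apply(sh)/1e3
        d=np.round(R.T@(t-p)*1e3,1); r=np.round(Ro.from_matrix(R.T@Q).as_rotvec(),3)
        p=p+R@d/1e3;R=R@Ro.from_rotvec(r).as_matrix();q1,c=track(q,p,R)
        print(k,d.tolist()+r.tolist(),'%.1f'%np.abs(q1-q).max(),q1.round(0) if len(out)%4==0 else '');q=q1;out.append(0)
    print(q.round(1),p); return q,(p,R)
E
python3 - <<'E'
from gp import *
t,Q=grip(276,30,0,1,off=4);s=bot.read_state();print((Q.T@(s['position']-t))*1e3)
go([276,270,260,250,240,230,222,216,211,206,201,196,191,185,180])
E
```

```text
[ 0.403  0.193 -0.558]
276 [-2.9, -0.2, -3.8, 0.0, 0.001, -0.001] 0.6 [ 18.  30.  88. -34.  59.   3.]
270 [-0.0, -6.0, 0.0, 0.0, -0.0, 0.0] 0.9 
260 [0.0, -10.0, 0.0, 0.0, -0.0, 0.0] 1.5 
250 [0.0, -10.0, 0.0, 0.0, -0.0, 0.0] 1.4 
240 [0.0, -10.0, 0.0, 0.0, -0.0, 0.0] 1.4 [ 17.  27.  93. -35.  57.   4.]
230 [0.0, -10.0, 0.0, 0.0, -0.0, 0.0] 1.4 
222 [0.0, -8.0, 0.0, 0.0, -0.0, 0.0] 1.1 
216 [0.0, -6.0, 0.0, 0.0, -0.0, 0.0] 0.8 
211 [-0.2, -9.4, 0.1, -0.054, -0.0, -0.094] 4.9 [ 16.  24. 100. -37.  50.  -0.]
206 [0.3, -9.3, -0.1, -0.055, -0.0, -0.095] 5.4 
201 [-0.6, -9.2, 0.4, -0.054, -0.0, -0.094] 6.3 
196 [-1.1, -9.2, 0.6, -0.055, -0.001, -0.095] 7.6 
191 [-0.5, -8.5, 0.3, -0.044, 0.0, -0.075] 7.5 [  8.  18. 111. -35.  31. -27.]
185 [0.0, -6.0, -0.0, 0.0, 0.0, -0.0] 0.7 
180 [0.0, -5.0, -0.0, 0.0, 0.0, -0.0] 0.6 
[  6.9  16.9 112.5 -34.7  29.6 -28.4] [0.515 0.091 0.248]
```

play_rows(moves=[[[-3,0,-4,0,0,0],[0,-6,0,0,0,0],[0,-10,0,0,0,0],[0,-10,0,0,0,0],[0,-10,0,0,0,0]]])

```text
time_s: 15.95
position: [0.5691, 0.1469, 0.2477]
tcp_rot: [[-0.467, 0.843, 0.269], [0.729, 0.538, -0.422], [-0.5, -0.001, -0.866]]
force: [0.3, -0.7, -2.2]
opening: 0.25
grasp_force: 29.9
```

play_rows(moves=[[[0,-10,0,0,0,0],[0,-8,0,0,0,0],[0,-6,0,0,0,0],[0,0,0,0,0,0]]])

```text
time_s: 16.35
position: [0.5494, 0.1342, 0.248]
tcp_rot: [[-0.466, 0.843, 0.269], [0.73, 0.538, -0.422], [-0.5, -0.0, -0.866]]
force: [0.2, 0.5, -1.6]
opening: 0.243
grasp_force: 29.9
```

Run:
```python
from gp import *
s=bot.read_state();print(s['time_s'],s['position'],s['force'],s['moment'],s['opening'],s['grasp_force'])
go([216,211,206,201,196,191,185,180])
T=bot.capture('top');S=bot.capture('scene')
for c in (T,S):
  for q in ['slider_ring']: print(q,[(np.round(r['centre'],1).tolist(),round(r['confidence'],2)) for r in bot.pinpoint(c,q)[:3]])
x=f.copy();x[5]=12;W=fit.W(x);print(proj(T,W['ring']),proj(S,W['ring']))
```

```text
16.45 [0.551 0.135 0.248] [-0.942  0.115 -1.508] [ 0.482  0.147 -0.014] 0.24716473503897368 29.927264526486397
216 [0.3, -0.4, 0.4, 0.001, 0.001, -0.001] 0.1 [ 17.  26.  96. -36.  55.   4.]
211 [-0.2, -9.4, 0.1, -0.055, -0.0, -0.094] 4.9 
206 [0.2, -9.3, -0.2, -0.054, -0.0, -0.095] 5.4 
201 [-0.6, -9.2, 0.4, -0.055, -0.0, -0.094] 6.3 
196 [-1.0, -9.3, 0.6, -0.054, -0.0, -0.095] 7.7 [ 10.  19. 109. -37.  35. -20.]
191 [-0.6, -8.4, 0.3, -0.044, -0.0, -0.075] 7.5 
185 [0.0, -6.0, -0.0, 0.0, -0.0, -0.0] 0.7 
180 [0.0, -5.0, -0.0, 0.0, -0.0, -0.0] 0.6 
[  6.9  16.9 112.4 -34.6  29.7 -28.5] [0.515 0.091 0.248]
slider_ring [([198.7, 177.0], 0.84), ([230.6, 285.7], 0.74), ([267.1, 242.8], 0.63)]
slider_ring [([380.4, 252.0], 0.74), ([416.7, 357.4], 0.66), ([417.8, 257.6], 0.47)]
[[266.378 241.86 ]] [[378.778 250.493]]
```

play_rows(moves=[[[0,-9.5,0,-0.055,0,-0.094],[0,-9.5,0,-0.055,0,-0.094],[-0.5,-9,0.5,-0.055,0,-0.094],[0,0,0,0,0,0]]])

```text
time_s: 17.05
position: [0.5266, 0.1153, 0.2472]
tcp_rot: [[-0.676, 0.627, 0.389], [0.543, 0.779, -0.313], [-0.499, -0.001, -0.866]]
force: [-0.3, -0.0, -1.3]
opening: 0.246
grasp_force: 29.9
```

play_rows(moves=[[[-1,-9,0.5,-0.055,0,-0.094],[-0.5,-8.5,0.5,-0.044,0,-0.075],[0,-6,0,0,0,0],[0,-5,0,0,0,0],[0,0,0,0,0,0]]])

```text
time_s: 17.55
position: [0.5157, 0.0916, 0.2477]
tcp_rot: [[-0.766, 0.463, 0.446], [0.402, 0.886, -0.23], [-0.501, 0.003, -0.865]]
force: [-0.2, 0.6, -1.2]
opening: 0.243
grasp_force: 29.9
```

Run:
```python
from gp import *
s=bot.read_state();print(s['time_s'],s['position'],s['force'],s['moment'],s['opening'],s['grasp_force'])
go([180,170,162,160,158,156,154,152,150,148,146,144,142,140,138,136,130,120])
T=bot.capture('top');S=bot.capture('scene')
for c in (T,S):
  for q in ['slider_ring']: print(q,[(np.round(r['centre'],1).tolist(),round(r['confidence'],2)) for r in bot.pinpoint(c,q)[:3]])
c,_=along(180);print(proj(T,w(*c,198)),proj(S,w(*c,198)))
```

```text
17.65 [0.516 0.092 0.248] [-0.026 -0.151 -1.233] [ 0.338  0.29  -0.014] 0.23967463892697166 29.929637513123453
180 [0.5, -1.0, -0.2, 0.002, 0.002, -0.004] 0.4 [  7.  17. 112. -35.  30. -28.]
170 [-0.0, -10.0, -0.0, -0.0, -0.0, 0.0] 1.2 
162 [-0.0, -8.0, -0.0, -0.0, -0.0, 0.0] 1.0 
160 [-0.0, -2.9, -0.0, -0.011, -0.0, -0.019] 2.5 
158 [-0.0, -3.7, -0.0, -0.022, -0.0, -0.038] 5.2 [  3.  15. 116. -31.  25. -38.]
156 [0.0, -3.7, -0.1, -0.022, -0.0, -0.037] 5.8 
154 [0.2, -3.8, -0.1, -0.021, 0.0, -0.038] 6.4 
152 [0.2, -3.7, -0.1, -0.022, 0.0, -0.038] 7.5 
150 [0.3, -3.7, -0.2, -0.022, -0.0, -0.038] 8.4 [ -3.  13. 119. -16.  19. -66.]
148 [-0.0, -3.7, 0.1, -0.022, -0.0, -0.037] 9.2 
146 [-0.5, -3.7, 0.2, -0.022, 0.0, -0.038] 10.0 
144 [-0.4, -3.7, 0.2, -0.021, 0.0, -0.038] 10.0 
142 [-0.3, -3.7, 0.2, -0.022, 0.0, -0.038] 10.2 [ -10.   12.  120.   10.   18. -106.]
140 [-0.2, -3.8, 0.1, -0.022, -0.0, -0.038] 9.7 
138 [-0.1, -3.7, 0.1, -0.022, -0.0, -0.037] 8.9 
136 [-0.1, -2.9, 0.0, -0.011, -0.0, -0.019] 4.5 
130 [0.0, -6.0, 0.0, 0.0, -0.0, -0.0] 1.9 [ -15.   12.  121.   26.   21. -131.]
120 [0.0, -10.0, 0.0, 0.0, -0.0, -0.0] 3.0 
[ -17.1   12.1  120.5   27.9   21.2 -133.5] [0.498 0.015 0.248]
slider_ring [([197.9, 179.2], 0.95), ([282.9, 250.9], 0.52)]
slider_ring [([417.9, 258.5], 0.76), ([416.8, 355.1], 0.74), ([373.1, 239.2], 0.63)]
[[278.786 251.111]] [[371.586 239.283]]
```

play_rows(moves=[[[1.5,0,2.6,0,0,0],[1,0,1.7,0,0,0],[0,0,0,0,0,0],[0,0,0,0,0,0]]], fingers=-0.3)

```text
time_s: 18.25
position: [0.5154, 0.0917, 0.2426]
tcp_rot: [[-0.767, 0.461, 0.446], [0.4, 0.887, -0.229], [-0.501, 0.003, -0.865]]
force: [-0.0, 0.7, 0.0]
opening: 0.346
grasp_force: 0.0
```

```bash
sed -i 's/off=4); t=t+/off=15); t=t+/; s/t=t+Ro.from_euler(.z.,TH).apply(sh)\/1e3/t=t+Q[:,0]*[1,1,0]*sh[0]\/1e3/' gp.py; grep -n "off=15" gp.py
python3 - <<'E'
from gp import *
s=bot.read_state();print(s['time_s'],s['position'],s['force'],s['opening'],s['grasp_force'])
go([180],up=-6.5)
E
```

```text
41:        t,Q=grip(k,tilt,0,1,up=up,off=15); t=t+Q[:,0]*[1,1,0]*sh[0]/1e3
18.35 [0.515 0.092 0.243] [-0.458  1.007 -0.541] 0.34806002493250593 0.0
180 [3.8, -0.3, -7.8, 0.002, 0.002, -0.003] 0.9 [  7.  17. 113. -35.  30. -27.]
[  7.5  16.6 113.  -35.2  29.7 -27.5] [0.509 0.095 0.248]
```

play_rows(moves=[[[2,0,-4,0.001,0.001,-0.001],[2,0,-4,0,0,0],[0,0,0,0,0,0]]])

```text
time_s: 18.65
position: [0.5081, 0.0954, 0.248]
tcp_rot: [[-0.768, 0.461, 0.445], [0.399, 0.888, -0.229], [-0.501, 0.002, -0.866]]
force: [0.0, 1.2, -0.1]
opening: 0.352
grasp_force: 0.0
```

play_rows(moves=[[[0,0,0,0,0,0],[0,0,0,0,0,0],[0,0,0,0,0,0],[0,0,0,0,0,0]]], fingers=-1)

```text
time_s: 19.05
position: [0.5087, 0.0953, 0.2476]
tcp_rot: [[-0.768, 0.461, 0.445], [0.4, 0.888, -0.229], [-0.5, 0.002, -0.866]]
force: [-1.3, 1.2, 1.4]
opening: 0.245
grasp_force: 30.0
```

Run:
```python
from gp import *
s=bot.read_state();print(s['time_s'],s['position'],s['force'],s['opening'],s['grasp_force'])
t,Q=grip(180,30,0,1,up=-6.5,off=15);print(Q.T@(s['position']-t)*1e3)
go([180,175,170,166,162,160,158,156,154,152,150,148,146,144,142,140,138,136,130,120],up=-1.5,sh=(1.5,))
```

```text
19.15 [0.509 0.095 0.248] [0.124 1.889 1.884] 0.2432094918025584 29.988084118813276
[ 0.318  0.464 -0.206]
180 [-1.7, -0.5, -4.8, 0.001, 0.001, -0.002] 1.1 [  8.  16. 113. -34.  30. -28.]
175 [0.0, -5.0, 0.0, 0.0, -0.0, 0.0] 0.6 
170 [0.0, -5.0, 0.0, 0.0, -0.0, 0.0] 0.6 
166 [0.0, -4.0, 0.0, 0.0, -0.0, 0.0] 0.5 
162 [0.0, -4.0, 0.0, 0.0, -0.0, 0.0] 0.5 [  5.  15. 114. -34.  29. -30.]
160 [-0.0, -3.0, 0.0, -0.011, -0.0, -0.019] 2.5 
158 [-0.0, -4.1, 0.0, -0.022, -0.0, -0.038] 5.2 
156 [0.1, -4.1, -0.0, -0.021, -0.0, -0.037] 5.7 
154 [0.1, -4.1, -0.1, -0.022, -0.0, -0.038] 6.6 [  0.  13. 118. -25.  23. -50.]
152 [0.2, -4.1, -0.1, -0.022, -0.0, -0.038] 7.5 
150 [0.3, -4.1, -0.2, -0.022, -0.0, -0.038] 8.4 
148 [-0.0, -4.0, 0.0, -0.022, -0.0, -0.038] 9.3 
146 [-0.5, -4.1, 0.3, -0.021, -0.0, -0.037] 9.6 [ -7.  11. 120.  -3.  18. -85.]
144 [-0.4, -4.1, 0.2, -0.022, -0.0, -0.038] 10.3 
142 [-0.3, -4.1, 0.2, -0.022, -0.0, -0.038] 10.2 
140 [-0.2, -4.1, 0.1, -0.022, -0.0, -0.038] 9.7 
138 [-0.2, -4.1, 0.1, -0.022, -0.0, -0.038] 8.9 [ -14.   11.  121.   22.   20. -124.]
136 [0.0, -3.0, 0.0, -0.01, -0.0, -0.019] 4.3 
130 [0.0, -6.0, 0.0, -0.0, -0.0, 0.0] 1.9 
120 [0.0, -10.0, 0.0, -0.0, -0.0, 0.0] 3.0 
[ -17.5   10.8  121.1   27.5   21.9 -133.5] [0.489 0.014 0.253]
```

play_rows(moves=[[[-1.7,-0.5,-4.8,0,0,0],[0,-5,0,0,0,0],[0,-5,0,0,0,0],[0,-4,0,0,0,0],[0,-4,0,0,0,0]]])

```text
time_s: 19.65
position: [0.4987, 0.0786, 0.2523]
tcp_rot: [[-0.768, 0.461, 0.444], [0.4, 0.887, -0.23], [-0.5, 0.001, -0.866]]
force: [-0.5, -1.1, -2.4]
opening: 0.252
grasp_force: 30.0
```

play_rows(moves=[[[0,-3,0,-0.011,0,-0.019],[0,-4,0,-0.022,0,-0.038],[0,-4,0,-0.022,0,-0.038],[0,-4,0,-0.022,0,-0.038],[0.2,-4,0,-0.022,0,-0.038]]])

```text
time_s: 20.15
position: [0.4911, 0.0613, 0.2522]
tcp_rot: [[-0.832, 0.276, 0.481], [0.24, 0.961, -0.137], [-0.5, 0.001, -0.866]]
force: [0.0, 0.0, -0.7]
opening: 0.244
grasp_force: 30.0
```

Run:
```python
from gp import *
s=bot.read_state();print(s['time_s'],s['position'],s['force'],s['opening'],s['grasp_force'],s['joint_positions'])
go([152,150,148,146,144,142,140,138,136,130,120],up=-1.5,sh=(1.5,))
```

```text
20.25 [0.491 0.061 0.252] [-0.448 -0.433 -1.19 ] 0.24425207179700653 29.98156359884888 [ -1.614  12.562 118.567 -20.518  20.92  -57.942]
152 [-0.5, 1.0, -0.3, 0.0, -0.001, -0.003] 0.2 [ -1.  13. 118. -21.  21. -58.]
150 [0.3, -4.1, -0.2, -0.022, 0.0, -0.037] 8.4 
148 [-0.0, -4.0, 0.1, -0.022, 0.001, -0.038] 9.4 
146 [-0.5, -4.1, 0.2, -0.021, -0.0, -0.038] 9.7 
144 [-0.4, -4.1, 0.2, -0.022, -0.0, -0.038] 10.3 [ -8.  11. 121.   4.  18. -96.]
142 [-0.3, -4.1, 0.2, -0.022, -0.001, -0.038] 10.2 
140 [-0.2, -4.1, 0.2, -0.022, 0.0, -0.037] 9.7 
138 [-0.1, -4.1, 0.0, -0.022, 0.0, -0.038] 9.0 
136 [-0.1, -3.0, 0.1, -0.011, 0.001, -0.019] 4.3 [ -15.   11.  121.   25.   21. -129.]
130 [0.0, -6.0, -0.0, 0.0, -0.0, -0.0] 1.9 
120 [0.0, -10.0, -0.0, 0.0, -0.0, -0.0] 3.0 
[ -17.6   10.8  121.1   27.6   21.9 -133.6] [0.489 0.014 0.253]
```

play_rows(moves=[[[-0.2,-3,-0.5,-0.022,0,-0.037],[0,-4,0,-0.022,0,-0.038],[-0.5,-4,0.2,-0.021,0,-0.038],[-0.4,-4,0.2,-0.022,0,-0.038],[0,0,0,0,0,0]]])

```text
time_s: 20.75
position: [0.4893, 0.0463, 0.2529]
tcp_rot: [[-0.86, 0.11, 0.498], [0.096, 0.994, -0.053], [-0.5, 0.002, -0.866]]
force: [-0.1, -1.1, -0.9]
opening: 0.24
grasp_force: 30.0
```

play_rows(moves=[[[-0.3,-4,0.2,-0.022,0,-0.038],[-0.2,-4,0.2,-0.022,0,-0.038],[-0.1,-4,0,-0.022,0,-0.038],[-0.1,-3,0,-0.011,0,-0.019],[0,0,0,0,0,0]]])

```text
time_s: 21.25
position: [0.4895, 0.0315, 0.2529]
tcp_rot: [[-0.865, -0.044, 0.5], [-0.037, 0.999, 0.023], [-0.501, 0.002, -0.866]]
force: [-0.6, -0.3, -0.7]
opening: 0.244
grasp_force: 30.0
```

Run:
```python
from gp import *
s=bot.read_state();print(s['time_s'],s['position'],s['force'],s['opening'],s['grasp_force'],s['joint_positions'])
go([136,130,120,110,100,90,80,70,60,50,40,30,20,14,10,7],up=-1.5,sh=(1.5,))
T=bot.capture('top');S=bot.capture('scene')
for c in (T,S):
  for q in ['slider_ring','rail_stop']: print(q,[(np.round(r['centre'],1).tolist(),round(r['confidence'],2)) for r in bot.pinpoint(c,q)[:3]])
c,_=along(136);print(proj(T,w(*c,198)),proj(S,w(*c,198)))
```

```text
21.35 [0.489 0.032 0.253] [-0.069  0.554 -1.585] 0.24508259015959064 29.981792983599007 [ -14.618   10.864  121.035   24.653   20.99  -128.169]
136 [0.8, -1.8, -0.2, 0.001, 0.0, -0.001] 0.7 [ -15.   11.  121.   25.   21. -129.]
130 [-0.0, -6.0, 0.0, 0.0, 0.0, -0.0] 1.9 
120 [-0.0, -10.0, 0.0, 0.0, 0.0, -0.0] 3.0 
110 [-0.0, -10.0, 0.0, 0.0, 0.0, -0.0] 2.8 
100 [-0.0, -10.0, 0.0, 0.0, 0.0, -0.0] 2.7 [ -21.   11.  121.   31.   23. -139.]
90 [-0.0, -10.0, 0.0, 0.0, 0.0, -0.0] 2.5 
80 [-0.0, -10.0, 0.0, 0.0, 0.0, -0.0] 2.4 
70 [-0.0, -10.0, 0.0, 0.0, 0.0, -0.0] 2.2 
60 [-0.0, -10.0, 0.0, 0.0, 0.0, -0.0] 2.1 [ -27.   11.  120.   35.   26. -148.]
50 [-0.0, -10.0, 0.0, 0.0, 0.0, -0.0] 1.9 
40 [-0.0, -10.0, 0.0, 0.0, 0.0, -0.0] 1.8 
30 [-0.0, -10.0, 0.0, 0.0, 0.0, -0.0] 1.7 
20 [-0.0, -10.0, 0.0, 0.0, 0.0, -0.0] 1.6 [ -33.   12.  119.   37.   29. -155.]
14 [-0.0, -6.0, 0.0, 0.0, 0.0, -0.0] 0.9 
10 [-0.0, -4.0, 0.0, 0.0, 0.0, -0.0] 0.6 
7 [-0.0, -3.0, 0.0, 0.0, 0.0, -0.0] 0.4 
[ -34.6   12.5  118.7   37.8   29.6 -157.3] [ 0.494 -0.099  0.253]
slider_ring [([229.3, 288.0], 0.81), ([300.4, 255.2], 0.69), ([155.2, 335.4], 0.58)]
rail_stop [([297.0, 254.5], 0.45)]
slider_ring [([419.7, 259.1], 0.75), ([416.7, 357.4], 0.66)]
rail_stop []
[[297.453 257.366]] [[358.879 229.676]]
```

play_rows(moves=[[[0.8,-8,0,0,0,0],[0,-10,0,0,0,0],[0,-10,0,0,0,0],[0,-10,0,0,0,0],[0,0,0,0,0,0]]])

```text
time_s: 22.15
position: [0.491, -0.0071, 0.2527]
tcp_rot: [[-0.864, -0.045, 0.501], [-0.038, 0.999, 0.023], [-0.502, 0.001, -0.865]]
force: [0.2, 0.6, -1.8]
opening: 0.244
grasp_force: 30.0
```

play_rows(moves=[[[0,-10,0,0,0,0],[0,-10,0,0,0,0],[0,-10,0,0,0,0],[0,-10,0,0,0,0],[0,0,0,0,0,0]]])

```text
time_s: 22.65
position: [0.4928, -0.0467, 0.2526]
tcp_rot: [[-0.864, -0.045, 0.501], [-0.038, 0.999, 0.023], [-0.502, 0.001, -0.865]]
force: [0.8, -0.0, -1.6]
opening: 0.246
grasp_force: 30.0
```

Run:
```python
from gp import *
s=bot.read_state();print(s['time_s'],s['position'],s['force'],s['moment'],s['opening'],s['grasp_force'],s['joint_positions'])
go([60,50,40,30,22,16,12,9,7],up=-1.5,sh=(1.5,))
```

```text
22.75 [ 0.492 -0.046  0.252] [ 0.224  0.206 -1.732] [ 0.103  0.402 -0.019] 0.24181764799875413 29.981001717969775 [ -27.132   11.395  120.367   35.024   25.843 -148.563]
60 [-0.1, -0.1, -0.2, 0.002, 0.001, -0.0] 0.4 [ -27.   11.  120.   35.   26. -148.]
50 [-0.0, -10.0, -0.0, -0.0, -0.0, -0.0] 1.9 
40 [-0.0, -10.0, -0.0, -0.0, -0.0, -0.0] 1.8 
30 [-0.0, -10.0, -0.0, -0.0, -0.0, -0.0] 1.7 
22 [-0.0, -8.0, -0.0, -0.0, -0.0, -0.0] 1.3 [ -33.   12.  119.   37.   29. -155.]
16 [-0.0, -6.0, -0.0, -0.0, -0.0, -0.0] 0.9 
12 [-0.0, -4.0, -0.0, -0.0, -0.0, -0.0] 0.6 
9 [-0.0, -3.0, -0.0, -0.0, -0.0, -0.0] 0.4 
7 [-0.0, -2.0, -0.0, -0.0, -0.0, -0.0] 0.3 [ -35.   12.  119.   38.   30. -157.]
[ -34.5   12.5  118.6   37.7   29.6 -157.1] [ 0.495 -0.099  0.253]
```

play_rows(moves=[[[0,-10,0,0,0,0],[0,-10,0,0,0,0],[0,-10,0,0,0,0],[0,-6,0,0,0,0],[1,-2,1.7,0,0,0]]])

```text
time_s: 23.25
position: [0.4944, -0.0846, 0.2506]
tcp_rot: [[-0.864, -0.046, 0.501], [-0.039, 0.999, 0.024], [-0.502, 0.001, -0.865]]
force: [1.0, -0.1, -1.5]
opening: 0.243
grasp_force: 30.0
```

play_rows(moves=[[[1,-2,1.7,0,0,0],[0,-2,0,0,0,0],[0,-2,0,0,0,0],[0,-2,0,0,0,0],[0,0,0,0,0,0]]])

```text
time_s: 23.75
position: [0.4946, -0.0922, 0.2485]
tcp_rot: [[-0.864, -0.046, 0.501], [-0.04, 0.999, 0.024], [-0.501, 0.001, -0.865]]
force: [-0.0, -0.6, -1.9]
opening: 0.245
grasp_force: 30.0
```

play_rows(moves=[[[0,-1.5,0,0,0,0],[0,-1.5,0,0,0,0],[0,0,0,0,0,0]]])

```text
time_s: 24.05
position: [0.4947, -0.0952, 0.2485]
tcp_rot: [[-0.864, -0.046, 0.501], [-0.039, 0.999, 0.024], [-0.501, 0.001, -0.865]]
force: [-0.7, -0.4, -1.6]
opening: 0.249
grasp_force: 30.0
```

play_rows(moves=[[[0,-1.5,0,0,0,0],[0,-1.5,0,0,0,0],[0,0,0,0,0,0]]])

```text
time_s: 24.35
position: [0.4947, -0.0981, 0.2484]
tcp_rot: [[-0.865, -0.046, 0.5], [-0.039, 0.999, 0.024], [-0.501, 0.001, -0.865]]
force: [-1.1, -0.3, -1.1]
opening: 0.243
grasp_force: 30.0
```

play_rows(moves=[[[0,-1,0,0,0,0],[0,-1,0,0,0,0],[0,0,0,0,0,0]]])

```text
time_s: 24.65
position: [0.4945, -0.0987, 0.2482]
tcp_rot: [[-0.865, -0.048, 0.5], [-0.039, 0.999, 0.027], [-0.5, 0.004, -0.866]]
force: [0.4, 4.1, 0.9]
opening: 0.243
grasp_force: 30.1
```

play_rows(moves=[[[0,-1,0,0,0,0],[0,-1,0,0,0,0],[0,0,0,0,0,0]]])

```text
time_s: 24.95
position: [0.4941, -0.0994, 0.248]
tcp_rot: [[-0.865, -0.049, 0.499], [-0.039, 0.999, 0.031], [-0.5, 0.007, -0.866]]
force: [0.4, 7.7, 1.9]
opening: 0.244
grasp_force: 30.2
```

play_rows(moves=[[[0,1,0,0,0,0],[0,0,0,0,0,0]]])

```text
time_s: 25.15
position: [0.4943, -0.099, 0.2481]
tcp_rot: [[-0.865, -0.049, 0.499], [-0.04, 0.999, 0.029], [-0.5, 0.005, -0.866]]
force: [0.8, 6.0, 1.0]
opening: 0.244
grasp_force: 30.1
```

play_rows(moves=[[[0,0,0,0,0,0],[0,0,0,0,0,0],[0,0,0,0,0,0],[0,0,0,0,0,0],[0,0,0,0,0,0]]], fingers=0.3)

```text
time_s: 25.65
position: [0.4951, -0.1014, 0.2486]
tcp_rot: [[-0.864, -0.046, 0.501], [-0.039, 0.999, 0.023], [-0.502, 0.001, -0.865]]
force: [0.2, -0.8, 0.9]
opening: 0.601
grasp_force: 0.0
```

play_rows(moves=[[[0,0,-15,0,0,0],[0,0,-25,0,0,0],[0,0,-30,0,0,0],[0,0,-30,0,0,0],[0,0,0,0,0,0]]])

```text
time_s: 26.15
position: [0.4452, -0.1046, 0.3382]
tcp_rot: [[-0.862, -0.045, 0.505], [-0.041, 0.999, 0.019], [-0.506, -0.004, -0.863]]
force: [0.3, -0.7, -1.2]
opening: 0.649
grasp_force: 0.0
```

Run:
```python
from gp import *
s=bot.read_state();print(s['time_s'],s['position'],s['force'],s['opening'])
p=bot.capture('wrist')
x=f.copy();x[4]=0;W=fit.W(x);ys=f[3]
print('stop',proj(p,W['stop']),'ring exp',proj(p,w(-30,ys+7,193)),'grip',proj(p,w(-70,ys+7,240)),'tip',proj(p,w(-30,ys+7,114)))
print('edge',proj(p,[w(0,0,169),w(-4,0,169)]))
for q in ['rail_stop','slider_ring','slider_grip','flap_edge']: print(q,[(np.round(r['centre'],1).tolist(),round(r['confidence'],2)) for r in bot.pinpoint(p,q)[:3]])
cv2.imwrite('pics/w6.png',p['image'])
```

```text
26.25 [ 0.445 -0.104  0.335] [ 0.013 -0.031 -0.235] 0.6504693738264966
stop [[313.822 244.715]] ring exp [[322.258 238.563]] grip [[323.323 247.79 ]] tip [[321.554 179.859]]
edge [[319.461 242.232]
 [319.474 239.264]]
rail_stop [([314.0, 248.2], 0.72)]
slider_ring [([558.0, 269.1], 0.92), ([597.2, 97.5], 0.79)]
slider_grip [([596.9, 269.2], 0.97), ([322.5, 247.1], 0.71), ([634.1, 70.3], 0.7)]
flap_edge [([315.0, 144.3], 0.68)]
```

View pics/w6.png

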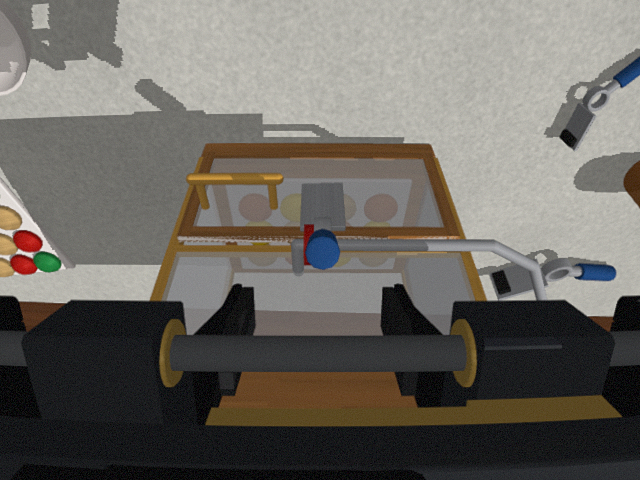

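Wrist view: handle at (323,247) right beside the red stop (309,242), tongue hanging in front of the shut flap (top edge v≈235), jaws clear of everything. Handing in.

```bash
python3 -c "
from rig import bot
print(bot.hand_in())"
```

```text
the job is handed in; nothing more can be done
None
```

I handed the job in at about 26 s of the 64 s limit: the flap is pushed up to its end stop, the latch ring was pressed against the red stop and released with its tongue in front of the flap, and I never touched the bowl, mug or jar.

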